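Put the tiered stationery box together, pressing each tier flat

TASK

Put the wooden stationery box together on its foot: the deep tray first, the shallow tray on it, and the lid on top. Each piece has to drop into the rim below it: set it down and let go, then press down on it from above to feel that it lies flat, before you add the next. Leave the other things on the table where they are.

Things in the scene. Friction and masses are not known exactly. Their poses are not given: they have to be found in the camera images.
- foot: Foot of the box, fixed to the table: a dark wooden plinth 90 x 150 x 8 mm with a low open wooden rim on it, outside 64 (own x) x 130 (own y, the long way) mm, walls 4 mm thick, the top of the rim 20 mm above the table. Origin: centre of its underside, on the table. z up.
- deep: The deep tray, loose, plain wood, about 120 g, open on top: outside 64 (own x) x 130 (own y) mm, 40 mm high over all, walls and floor 4 mm, inner floor 9 mm above the origin. Beneath it a tongue 5 mm deep, 50 x 116 mm, its foot narrowed to 46 x 112, drops into the rim below with 3 mm play a side. Origin: centre of the tongue's underside. Flat on the foot, its origin is 15 mm above the foot's.
- deep_center (a point): Middle of the deep tray, 20 mm above its underside; axes as the tray's: x across the 64 mm width, y along the 130 mm length, z up. A half turn about z does not matter. If the tongue rides on the rim below, the tray stands up to 5 mm high or tilted. For every piece, a press of 5 N or more on the inner floor or walls (lid: handle or plate) is enough.
- shallow: The shallow tray, loose, same wood, about 100 g; outline, walls and tongue as the deep tray, but only 22 mm high over all; inner floor 9 mm above the origin. Origin: centre of the tongue's underside; x across the width, y along the length. Flat on the deep tray, its origin is 35 mm above the deep tray's.
- shallow_center (a point): Middle of the shallow tray, 11 mm above its underside; axes: x across the 64 mm width, y along the 130 mm length, z up.
- lid: The lid, loose, same wood, about 100 g: plate 64 (own x) x 130 (own y) x 8 mm, its top 13 mm above the origin, same 5 mm tongue beneath; in the middle on top a straight bar handle 16 (x) x 70 (y) mm, 20 mm high, its top 33 mm above the origin. Origin: centre of the tongue's underside. Flat on the shallow tray, its origin is 17 mm above that tray's.
- lid_handle (a point): Middle of the lid's bar handle, 23 mm above the lid's underside; axes: x across the 16 mm bar, y along it, z up.
- paperweight: Bystander, leave alone: dark wooden bar 30 x 190 (own y) x 22 mm, lying on the table. Origin: centre of its underside.
- dish: Bystander, leave alone: round metal dish, 96 mm across, 28 mm high. Origin: centre of its underside.
- ink_box: Bystander, leave alone: plain yellowish carton 50 x 130 (own y) x 40 mm. Origin: centre of its underside.
- brush_rest: Bystander, leave alone: dark wooden brush rest, block 30 x 90 (own y) x 14 mm with three short pins, 35 mm high. Origin: centre of its underside.

How it is judged:
By the outcome, as a careful person would: the job done as asked, in the order asked, and still so for the second after the job is handed in, with the robot touching nothing.
It also fails if it takes over 72 s, if anything falls off the work surface, if the arm or the gripper's body presses on something with over 40 N, if the wrist force passes 120 N, or if a joint passes its speed limit or range.

ROBOT

A 6-joint arm with a two-finger parallel gripper is mounted at the origin on the work surface. World frame = base frame: x ahead of the robot, y to its left, z up, the work surface at z = 0. Lengths are in m, angles in rad, forces in N, time in s.
With the tool pointing down it reaches from about 0.25 to 0.775 m from the base axis. Payload 8.9 kg.
Tool frame: the origin (TCP) lies on the centre line of the jaws, within the pads' length; the fingertips stand 25 mm ahead of it and the grasp point (between the pads) lies 6 mm ahead of it; z points along the fingers, y is the direction in which the jaws open and shut (so a half turn about z gives the same grasp; the last joint's range is limited). The gripper opens to 85 mm and grips with 20 to 120 N. Pads are 22 mm wide; open, the fingers measure 114 mm over their backs; the gripper's body (76 mm by 85 mm) begins 54 mm behind the grasp point. The pads swing forward as they close: fully open they stand 13 mm farther back than shut.
Start: joints at [1.077, 0.291, -0.153, 1.127, 0, 1.431], TCP at [0.182, 0.492, 0.256] pointing down, gripper open.
Joint ranges: [-2.52, 2.52], [-0.91, 1.74], [-1.3, 1.37], [-1.96, 2.02], [-1.52, 1.47], [-3.14, 3.14]. Speed limits (rad/s): [2.22, 2.22, 2.79, 3.14, 3.14, 3.14].

INTERFACE

Orientations are given as a unit quaternion [x, y, z, w].
In Python, from workcell import bot, imaging, job gives the robot as it stands.
- The arm moves only by the tool step_arm, never from a script. Its argument "motion" is a list of rows, each an object of numbers: "tx", "ty", "tz": the shift along the tool's x, y, z as a fraction of full scale; "ax", "ay", "az": the turn, a rotation vector about the tool's x, y, z as a fraction of full scale; "grip": the gripper's target within -1 to 1 (fully open at 1, half-way at 0, shut at -1). A call has 1 to 20 rows; each row shifts and turns the commanded pose from where the row before left it, along the tool's axes as they then stand; what a row does not reach is not made up. Full scale, the value 1, is 300 mm for a shift and 2 pi rad for a turn. A row lasts 1/8 s, in which the tool goes at most 62.5 mm and 10.7 degrees, less where a joint would pass 70% of its speed; a pose out of reach is approached as far as the arm can. A call with a number of a shift or a turn outside -1 to 1 is refused whole. A call with a gripper value outside its range is refused whole. The fingers move at their own pace and stop on an object; the grip force is fixed at half the most. Time passes only in rows, so rows that do not move let the fingers close. It gives the time, the measured TCP pose, the force and the opening at its end, in the units of the state.
- bot.get_obs(): the state, without advancing time (a new reading comes with each control period).
- imaging.grab_frame(name): name is "scene" or "side" or "wrist"; returns a dict with "color" (420x560x3 uint8, red, green, blue), "vfov" (degrees; the focal length in pixels is half the picture's height over the tangent of half this angle, whatever the lens; pixels are square), "cx", "cy" (the principal point, pixels), "T" (4x4, takes a point from camera to world coordinates); the wrist camera has in their place "mount" (4x4, takes a point from camera to tool coordinates, whose origin is the TCP and whose axes are the flange's). Camera axes: x right, y up, looking along -z (the intrinsics and any distortion apply to the point x, -y, -z); pixel columns grow to the right and rows downward; lengths in m; the calibration is good to about 2 mm. A picture is of the moment at which its call begins: read the wrist's pose just before it. There is no depth.
- job.job_done(): hands the job in, once; it reports no verdict.
The state is a dict: "time": time; "q": joint angles; "dq": joint speeds; "joint_torque": joint torques, N m; "eef_pos": TCP position; "orientation": TCP orientation; "contact_force": force on the tool from outside, world axes, zero at the start; "ft_torque": the same for the moment, N m; "grip_width": opening from 0.0 (shut) to 1.0 (fully open).
Only numpy, scipy, OpenCV 4.12 (cv2) and the standard library are available. Lean on these libraries where they do the work, as an engineer would, in place of code of your own. Each camera call takes 0.05 s, during which the arm holds its last target.

## Working session

There is one attempt and no reset: what is moved stays moved. The work goes in short steps, Python scripts to look and compute and a tool call to move; the robot and the scene stay as the last step left them, time stands still between calls to the robot, and variables do not carry over. Pictures are saved under pics/ and viewed, and the job is handed in when it is done.

Besides the shell and the picture viewer there is one more tool, called after "Call:" as name(argument=value, ...), one argument or row to a line, values as JSON. step_arm: Moves the arm, as the interface text tells. Shift numbers are shares of 300 mm and turn numbers shares of 2 pi rad, none past 1 either way. Its arguments: {"type":"object","properties":{"motion":{"type":"array"}},"required":["motion"]}

```bash
ls; mkdir -p pics; python3 - <<'E'
from workcell import bot, imaging, job
import cv2, numpy as np
o=bot.get_obs(); print(o)
for n in ["scene","side","wrist"]:
    f=imaging.grab_frame(n)
    cv2.imwrite(f"pics/{n}0.png",f["color"][...,::-1])
    print(n,{k:(v if k!="color" else v.shape) for k,v in f.items()})
E
```

```text
pics
{'time': 0.0, 'q': array([ 1.07669326e+00,  2.91283794e-01, -1.54130029e-01,  1.12671050e+00,
       -1.94715509e-05,  1.43154279e+00]), 'dq': array([-0.00042757,  0.00028156, -0.00206447,  0.0012803 , -0.00094618,
       -0.00077699]), 'joint_torque': array([ 2.60458006e-05, -5.37136710e+01,  3.31370974e+01,  1.56728493e-02,
       -2.89327882e-04,  5.34460582e-06]), 'eef_pos': array([0.18219173, 0.49193169, 0.25572908]), 'orientation': array([ 1.76495306e-01,  9.84301258e-01, -6.34011478e-04, -1.97524758e-04]), 'contact_force': array([0.22563835, 0.29815659, 0.38841142]), 'ft_torque': array([-0.01027989, -0.03330408, -0.02029801]), 'grip_width': 1.0011686796930344}
scene {'color': (420, 560, 3), 'vfov': 52.87799968937309, 'cx': 274.3738597266936, 'cy': 205.2329378093843, 'T': array([[-0.62362203, -0.57395132,  0.53073105,  1.00964509],
       [ 0.78167301, -0.44993241,  0.43191218,  0.3944626 ],
       [-0.00910347,  0.68420809,  0.72923002,  0.77280723],
       [ 0.        ,  0.        ,  0.        ,  1.        ]])}
side {'color': (420, 560, 3), 'vfov': 43.59020169775533, 'cx': 283.90105461192644, 'cy': 205.7725018775786, 'T': array([[-0.89861057,  0.24104433, -0.36660153, -0.03095003],
       [-0.43874345, -0.49025823,  0.75309432,  1.07551606],
       [ 0.0017997 ,  0.83758253,  0.54630785,  0.81977377],
       [ 0.        ,  0.        ,  0.        ,  1.        ]])}
wrist {'color': (420, 560, 3), 'vfov': 70.37868282164254, 'cx': 282.2092272374357, 'cy': 208.73316932732988, 'mount': array([[-9.23870276e-04,  9.54898478e-01,  2.96931041e-01,
         7.56393786e-02],
       [ 9.99999497e-01,  7.66400195e-04,  6.46734108e-04,
         2.87702912e-04],
       [ 3.89997408e-04,  2.96931489e-01, -9.54898706e-01,
        -1.18025826e-01],
       [ 0.00000000e+00,  0.00000000e+00,  0.00000000e+00,
         1.00000000e+00]])}
```

View pics/scene0.png

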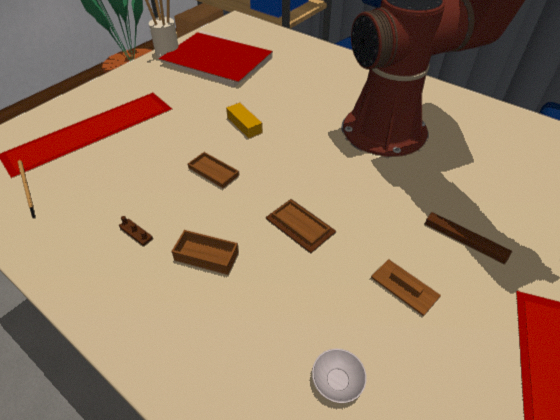

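View pics/side0.png

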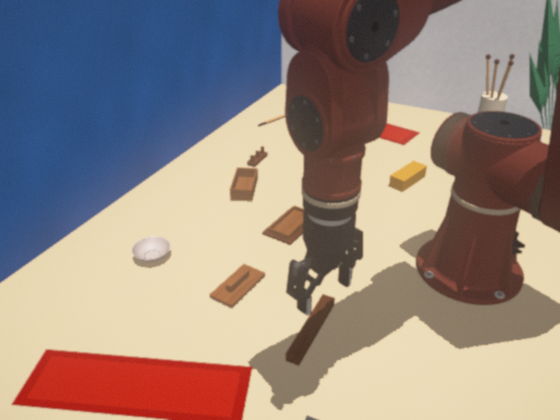

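View pics/wrist0.png

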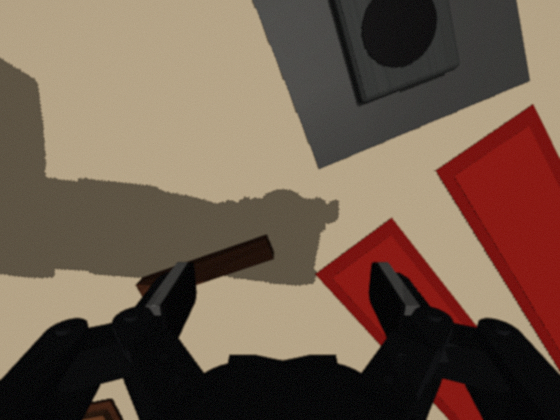

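The scene view shows foot (~300,225), deep tray (~205,252), shallow tray (~213,170), lid (~405,287). The carton is at (244,120), the brush rest at (136,231), the paperweight at (467,236) and the dish at (338,377). I'll enlarge each piece to pick corners.

```bash
python3 - <<'E'
import cv2, numpy as np
im=cv2.imread("pics/scene0.png")
def crop(x,y,w,h,s): 
    return cv2.resize(im[y:y+h,x:x+w],None,fx=s,fy=s,interpolation=cv2.INTER_CUBIC)
a=crop(165,225,80,56,5);b=crop(180,145,80,56,5);c=crop(260,192,80,66,5);d=crop(365,252,80,66,5)
h=lambda A:cv2.copyMakeBorder(A,0,300-min(300,A.shape[0]),0,0,cv2.BORDER_CONSTANT)[:300]
def grid(A,x0,y0):
    A=A.copy()
    for i in range(0,A.shape[1],50): cv2.putText(A,str(x0+i//5),(i,8),0,.3,(255,0,0),1); A[:,i]=A[:,i]//2+100
    for i in range(0,A.shape[0],50): cv2.putText(A,str(y0+i//5),(0,i+8),0,.3,(255,0,0),1); A[i]=A[i]//2+100
    return h(A)
# lid/foot crop heights 66*5=330 -> keep 300
o=np.vstack([np.hstack([grid(a,165,225),grid(b,180,145)]),np.hstack([grid(c,260,192),grid(d,365,252)])])
cv2.imwrite("pics/zoom0.png",o);print(o.shape)
E
```

```text
(600, 800, 3)
```

View pics/zoom0.png

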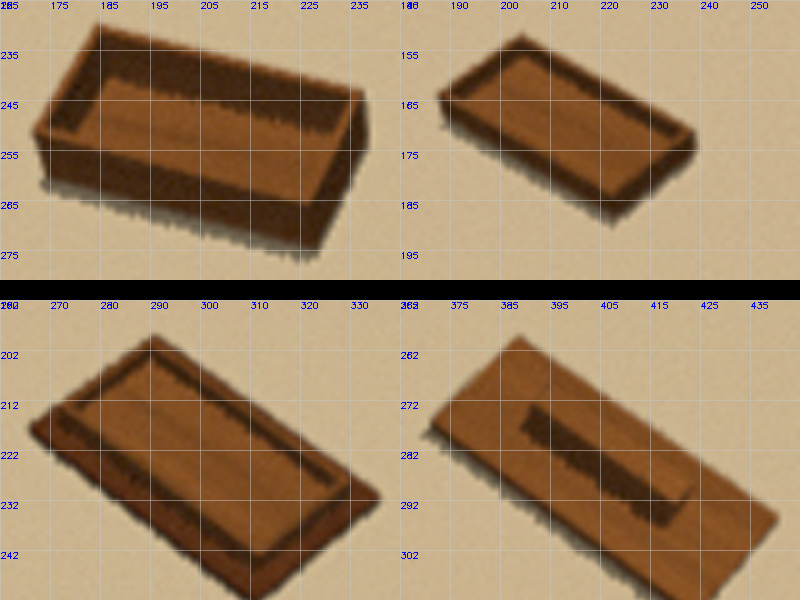

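```bash
cat > h.py <<'E'
import numpy as np, cv2, json
from scipy.optimize import least_squares
from scipy.spatial.transform import Rotation as R
def intr(f):
    h=f["color"].shape[0]; return h/2/np.tan(np.radians(f["vfov"])/2),f["cx"],f["cy"]
def ray_plane(f,T,uv,z):
    fl,cx,cy=intr(f); uv=np.atleast_2d(uv).astype(float)
    d=np.c_[(uv[:,0]-cx)/fl,-(uv[:,1]-cy)/fl,-np.ones(len(uv))]@T[:3,:3].T
    s=(z-T[2,3])/d[:,2]; return T[:3,3]+d*s[:,None]
def proj(f,T,P):
    fl,cx,cy=intr(f); p=(np.atleast_2d(P)-T[:3,3])@T[:3,:3]
    return np.c_[cx+fl*p[:,0]/-p[:,2], cy-fl*p[:,1]/-p[:,2]]
def wristT(o,f):
    T=np.eye(4);T[:3,:3]=R.from_quat(o["orientation"]).as_matrix();T[:3,3]=o["eef_pos"]; return T@f["mount"]
def fitrect(P,w,l):
    """P: 4 corners in order round; returns x,y,yaw of own y axis (long) , residual mm"""
    P=np.array(P)[:,:2];c=P.mean(0)
    best=None
    loc=np.array([[w,l],[-w,l],[-w,-l],[w,-l]])/2
    for a0 in np.linspace(0,2*np.pi,12,endpoint=False):
      for L in (loc,loc[::-1]):
        def r(p):
            cs,s=np.cos(p[2]),np.sin(p[2]); return ((L@np.array([[cs,s],[-s,cs]]))+p[:2]-P).ravel()
        q=least_squares(r,[*c,a0]);
        if best is None or q.cost<best[0]: best=(q.cost,q.x,np.abs(q.fun).max()*1e3)
    x=best[1]; return x[0],x[1],(x[2]+np.pi/2)%np.pi-np.pi/2,best[2]
def save(n,img,s=1): cv2.imwrite(f"pics/{n}.png",cv2.resize(img,None,fx=s,fy=s,interpolation=cv2.INTER_CUBIC))
E
python3 - <<'E'
from h import *
from workcell import imaging
f=imaging.grab_frame("scene");T=f["T"]
z=lambda x,y,x0,y0:(x0+x/5,y0+y/5)
deep=[(184.4,230.2),(237.6,243.2),(227,266),(171.8,251.2)]
sh=[(204.2,152.2),(239,171.2),(222.6,184.2),(187.6,164)]
lid=[(521-400,335-300),(778-400,518-300),(708-400,605-300),(433-400,425-300)]
lid=[(365+a/5,252+b/5) for a,b in lid]
foot=[(290.8,199),(336.2,231.2),(311.5,250.5),(265.8,217)]
for n,P,h,w,l in [("deep",deep,.04,.064,.13),("shallow",sh,.022,.064,.13),("lid",lid,.013,.064,.13),("foot",foot,.008,.09,.15)]:
    Q=ray_plane(f,T,P,h); print(n,fitrect(Q,w,l), np.linalg.norm(np.diff(np.r_[Q,Q[:1]],axis=0),axis=1).round(4))
E
```

```text
deep (np.float64(0.6680501428389527), np.float64(-0.08029684003868857), np.float64(-1.2022994026296354), np.float64(43.324991692699435)) [0.1283 0.0632 0.1288 0.0618]
shallow (np.float64(0.4564572352181777), np.float64(-0.2647669877196916), np.float64(-1.5672050834442326), np.float64(34.1039568945245)) [0.1283 0.0628 0.1283 0.0627]
lid (np.float64(0.4661849022074973), np.float64(0.3040849383831114), np.float64(1.4718337393401368), np.float64(40.3417309641802)) [0.1274 0.0548 0.1279 0.0654]
foot (np.float64(0.4616675226354716), np.float64(0.02807568201634754), np.float64(1.444271342625564), np.float64(35.90535037181763)) [0.1481 0.0829 0.1458 0.0864]
```

```bash
sed -i 's/for L in (loc,loc\[::-1\]):/for L in (loc,loc[::-1],np.roll(loc,1,0),np.roll(loc,1,0)[::-1]):/' h.py
python3 - <<'E'
from h import *
from workcell import imaging
f=imaging.grab_frame("scene");T=f["T"]
im=cv2.imread("pics/scene0.png")
cr=lambda x,y:cv2.resize(im[y:y+70,x:x+80],None,fx=5,fy=5,interpolation=cv2.INTER_CUBIC)
deep=[(184.4,230.2),(237.6,243.2),(227,266),(171.8,251.2)]
sh=[(204.2,152.2),(239,171.2),(222.6,184.2),(187.6,164)]
lid=[(521-400,335-300),(778-400,518-300),(708-400,605-300),(433-400,425-300)]
lid=[(365+a/5,252+b/5) for a,b in lid]; lid[2]=(425.3,313.5)
foot=[(290.8,199),(336.2,231.2),(311.5,250.5),(265.8,217)]
for n,P,h,w,l in [("deep",deep,.04,.064,.13),("shallow",sh,.022,.064,.13),("lid",lid,.013,.064,.13),("foot",foot,.008,.09,.15)]:
    Q=ray_plane(f,T,P,h); x,y,a,r=fitrect(Q,w,l); print(n,round(x,4),round(y,4),round(a,3),round(r,1), np.linalg.norm(np.diff(np.r_[Q,Q[:1]],axis=0),axis=1).round(4))
    L=np.array([[w,l],[-w,l],[-w,-l],[w,-l]])/2
    c,s=np.cos(a),np.sin(a)
    W=np.c_[L@np.array([[c,s],[-s,c]])+[x,y],np.full(4,h)]
    # overlay
    p=proj(f,T,W)
    im2=globals().setdefault("big",cv2.resize(im,None,fx=3,fy=3,interpolation=cv2.INTER_CUBIC))
    cv2.polylines(big,[np.int32(p*3+1)],True,(0,255,0),1)
big=big[420:980,480:1330]
save("ov",cv2.resize(big,(800,527)))
save("lidfoot",np.hstack([cr(260,190),cr(365,250)]))
E
```

```text
deep 0.6681 -0.0803 0.368 1.3 [0.1283 0.0632 0.1288 0.0618]
shallow 0.4565 -0.2648 0.007 1.1 [0.1283 0.0628 0.1283 0.0627]
lid 0.4668 0.3037 -0.107 3.5 [0.1274 0.0575 0.1265 0.0654]
foot 0.4617 0.0281 -0.119 4.5 [0.1481 0.0829 0.1458 0.0864]
```

View pics/ov.png

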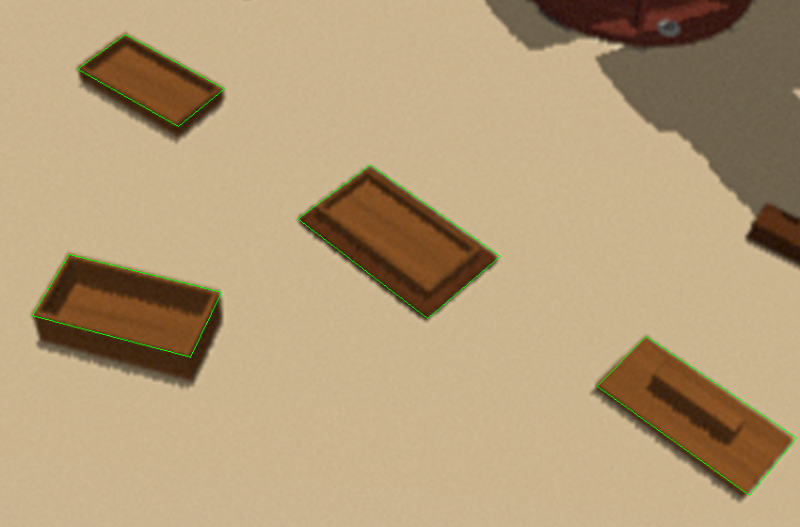

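```bash
cat >> h.py <<'E'
def plan(pos,yaw=None):
    """total turn (share) then shift in tool axes after the turn (shares)"""
    from workcell import bot
    o=bot.get_obs(); M=R.from_quat(o["orientation"]).as_matrix()
    cur=np.arctan2(M[1,1],M[0,1])
    if yaw is None: d=0
    else: d=(yaw-cur+np.pi)%(2*np.pi)-np.pi
    M2=M@R.from_rotvec([0,0,-d]).as_matrix()
    s=M2.T@(np.array(pos)-o["eef_pos"])/.3
    print("t",round(o["time"],2),"pos",o["eef_pos"].round(4),"yaw",round(cur,4),"F",o["contact_force"].round(1),"grip",round(o["grip_width"],3),"tilt",(M[2,:2]).round(4))
    print("az total",round(-d/2/np.pi,4),"shift tool",s.round(4),"max rows",np.abs(s).max()/.2)
E
python3 -c "
from h import *
plan([.4617,.0,.25],-.119)"
```

```text
t 0.25 pos [0.1823 0.4921 0.256 ] yaw 1.216 F [-0.  -0.3 -0.5] grip 0.999 tilt [ 0.0001 -0.0006]
az total 0.2125 shift tool [-1.5183  1.1194  0.0207] max rows 7.591593878838296
```

Call:
step_arm(
  motion=[
    {"az":0.0265},
    {"az":0.0265},
    {"az":0.0265},
    {"az":0.0265},
    {"az":0.0265},
    {"az":0.0265},
    {"az":0.0265},
    {"az":0.0265},
    {"tx":-0.15,"ty":0.11,"tz":0.002},
    {"tx":-0.15,"ty":0.11,"tz":0.002},
    {"tx":-0.15,"ty":0.11,"tz":0.002},
    {"tx":-0.15,"ty":0.11,"tz":0.002},
    {"tx":-0.15,"ty":0.11,"tz":0.002},
    {"tx":-0.15,"ty":0.11,"tz":0.002},
    {"tx":-0.15,"ty":0.11,"tz":0.002},
    {"tx":-0.15,"ty":0.11,"tz":0.002},
    {"tx":-0.15,"ty":0.11,"tz":0.002},
    {"tx":-0.15,"ty":0.11,"tz":0.002},
  ],
)

```text
invalid input
```

Call:
step_arm(
  motion=[
    {"tz":0},
    {"tz":0},
  ],
)

```text
invalid input
```

```bash
cat > look.py <<'E'
import sys,pickle
from h import *
from workcell import bot,imaging
o=bot.get_obs(); f=imaging.grab_frame("wrist"); T=wristT(o,f)
n=sys.argv[1]; pickle.dump((o,f,T),open(n+".pkl","wb"))
save(n,f["color"][...,::-1],1.4)
print(o["time"],o["eef_pos"].round(4),"F",o["contact_force"].round(1))
E
python3 look.py w_foot; python3 -c "
from h import *
plan([.668,-.08-.03,.25],.368)"
```

```text
0.25 [0.1823 0.4921 0.256 ] F [-0.  -0.3 -0.5]
t 0.3 pos [0.1823 0.4922 0.2561] yaw 1.216 F [-0.2  0.3  0.1] grip 0.999 tilt [ 0.     -0.0004]
az total 0.135 shift tool [-2.4553  0.7885  0.0208] max rows 12.276590745345114
```

View pics/w_foot.png

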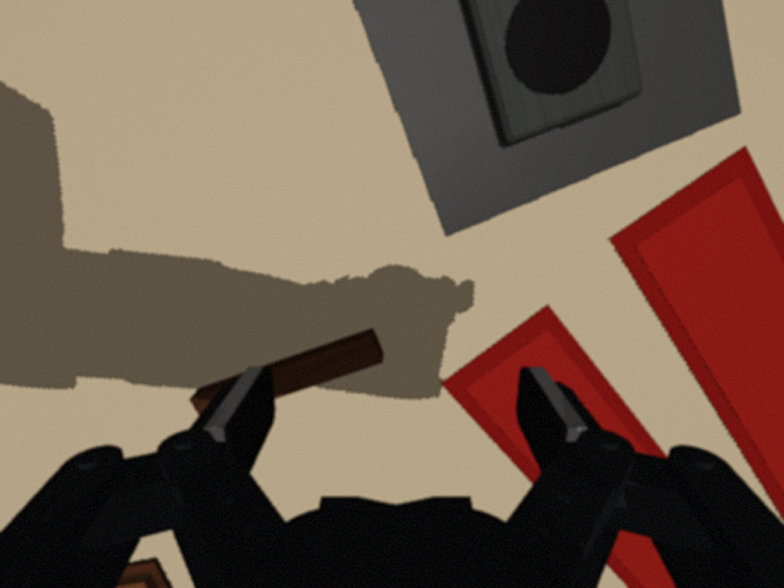

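The moves were refused, so this picture only repeats the start view. I'll give every row all seven numbers.

Call:
step_arm(
  motion=[
    {"tx":0,"ty":0,"tz":0,"ax":0,"ay":0,"az":0.0265,"grip":1},
    {"tx":0,"ty":0,"tz":0,"ax":0,"ay":0,"az":0.0265,"grip":1},
    {"tx":0,"ty":0,"tz":0,"ax":0,"ay":0,"az":0.0265,"grip":1},
    {"tx":0,"ty":0,"tz":0,"ax":0,"ay":0,"az":0.0265,"grip":1},
    {"tx":0,"ty":0,"tz":0,"ax":0,"ay":0,"az":0.0265,"grip":1},
    {"tx":0,"ty":0,"tz":0,"ax":0,"ay":0,"az":0.0265,"grip":1},
    {"tx":0,"ty":0,"tz":0,"ax":0,"ay":0,"az":0.0265,"grip":1},
    {"tx":0,"ty":0,"tz":0,"ax":0,"ay":0,"az":0.0265,"grip":1},
    {"tx":-0.15,"ty":0.11,"tz":0.002,"ax":0,"ay":0,"az":0,"grip":1},
    {"tx":-0.15,"ty":0.11,"tz":0.002,"ax":0,"ay":0,"az":0,"grip":1},
    {"tx":-0.15,"ty":0.11,"tz":0.002,"ax":0,"ay":0,"az":0,"grip":1},
    {"tx":-0.15,"ty":0.11,"tz":0.002,"ax":0,"ay":0,"az":0,"grip":1},
    {"tx":-0.15,"ty":0.11,"tz":0.002,"ax":0,"ay":0,"az":0,"grip":1},
    {"tx":-0.15,"ty":0.11,"tz":0.002,"ax":0,"ay":0,"az":0,"grip":1},
    {"tx":-0.15,"ty":0.11,"tz":0.002,"ax":0,"ay":0,"az":0,"grip":1},
    {"tx":-0.15,"ty":0.11,"tz":0.002,"ax":0,"ay":0,"az":0,"grip":1},
    {"tx":-0.15,"ty":0.11,"tz":0.002,"ax":0,"ay":0,"az":0,"grip":1},
    {"tx":-0.15,"ty":0.11,"tz":0.002,"ax":0,"ay":0,"az":0,"grip":1},
    {"tx":0,"ty":0,"tz":0,"ax":0,"ay":0,"az":0,"grip":1},
    {"tx":0,"ty":0,"tz":0,"ax":0,"ay":0,"az":0,"grip":1},
  ],
)

```text
time: 2.8
eef_pos: [0.4577, 0.0071, 0.2501]
orientation: [0.747, 0.665, -0.0, -0.0]
contact_force: [-0.8, 0.3, -0.8]
grip_width: 0.997
```

```bash

python3 look.py w_foot1; python3 -c "
from h import *
plan([.668,-.08-.03,.25],.368)"
```

```text
2.8 [0.4577 0.0071 0.2501] F [-0.8  0.3 -0.8]
t 2.85 pos [0.4575 0.0077 0.2502] yaw -0.1157 F [-0.  -0.3  0.4] grip 1.002 tilt [ 0.0003 -0.0007]
az total -0.077 shift tool [-0.6184  0.5135  0.    ] max rows 3.0920842407930724
```

View pics/w_foot1.png

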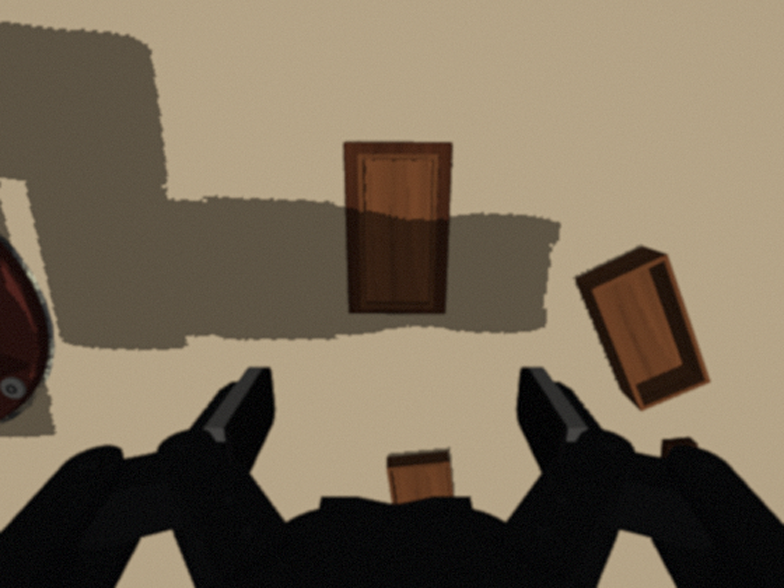

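```bash
cat > zoom.py <<'E'
import sys
from h import *
# zoom.py name x y w h scale  (orig px)
n=sys.argv[1];x,y,w,h,s=map(int,sys.argv[2:7])
import pickle;o,f,T=pickle.load(open(n+".pkl","rb"))
im=f["color"][...,::-1][y:y+h,x:x+w]
A=cv2.resize(im,None,fx=s,fy=s,interpolation=cv2.INTER_CUBIC); A=cv2.convertScaleAbs(A,alpha=1.6)
for i in range(0,w,10): A[:,i*s]=A[:,i*s]//2+100; cv2.putText(A,str(x+i),(i*s,9),0,.33,(255,0,0),1)
for i in range(0,h,10): A[i*s]=A[i*s]//2+100; cv2.putText(A,str(y+i),(0,i*s+9),0,.33,(255,0,0),1)
cv2.imwrite(f"pics/z_{sys.argv[7]}.png",A)
E
python3 zoom.py w_foot1 235 95 100 135 4 foot; python3 zoom.py w_foot1 405 165 110 135 4 deep
python3 -c "
import cv2,numpy as np
cv2.imwrite('pics/zz.png',np.hstack([cv2.imread('pics/z_foot.png')[:540,:370],cv2.imread('pics/z_deep.png')[:540,:430]]))"
```

```text
(no output)
```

View pics/zz.png

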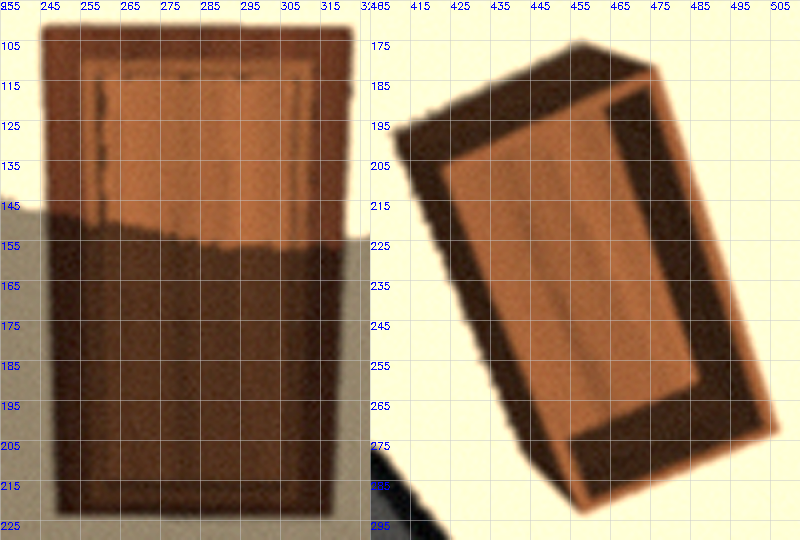

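```bash
python3 - <<'E'
from h import *
import pickle
o,f,T=pickle.load(open("w_foot1.pkl","rb"))
for n,P,h,w,l in [("foot",[(245.3,101.5),(323.3,101.7),(318.3,223.8),(249,223.8)],.008,.09,.15),("deep",[(476.5,181.8),(507.2,273),(458,293.3),(423,207)],.04,.064,.13)]:
    Q=ray_plane(f,T,P,h);x,y,a,r=fitrect(Q,w,l); print(n,round(x,4),round(y,4),round(a,4),round(r,1), np.linalg.norm(np.diff(np.r_[Q,Q[:1]],axis=0),axis=1).round(4)); print(Q.round(4))
E
```

```text
foot 0.4618 0.0245 -0.1207 1.1 [0.0888 0.148  0.0892 0.1483]
[[ 0.4266  0.1033  0.008 ]
 [ 0.5148  0.0927  0.008 ]
 [ 0.4971 -0.0543  0.008 ]
 [ 0.4085 -0.0438  0.008 ]]
deep 0.6684 -0.0846 0.3663 0.7 [0.1296 0.0627 0.129  0.0631]
[[ 0.6746 -0.0128  0.04  ]
 [ 0.7209 -0.1339  0.04  ]
 [ 0.6622 -0.156   0.04  ]
 [ 0.6158 -0.0357  0.04  ]]
```

Foot and deep are seen again by the wrist: foot (0.462, 0.0245, yaw -0.12), deep (0.668, -0.085, yaw 0.366). x agrees with the scene to 0.3 mm and y differs by about 4 mm, which is a camera bias. I'll look at the deep tray at its own yaw.

```bash
python3 -c "
from h import *
plan([.679,-.1126,.20],.366)"
```

```text
t 2.85 pos [0.4575 0.0077 0.2502] yaw -0.1157 F [-0.  -0.3  0.4] grip 1.002 tilt [ 0.0003 -0.0007]
az total -0.0767 shift tool [-0.6387  0.546   0.1667] max rows 3.193482045909456
```

Call:
step_arm(
  motion=[
    {"tx":0,"ty":0,"tz":0,"ax":0,"ay":0,"az":-0.0256,"grip":1},
    {"tx":0,"ty":0,"tz":0,"ax":0,"ay":0,"az":-0.0256,"grip":1},
    {"tx":0,"ty":0,"tz":0,"ax":0,"ay":0,"az":-0.0255,"grip":1},
    {"tx":-0.128,"ty":0.109,"tz":0.033,"ax":0,"ay":0,"az":0,"grip":1},
    {"tx":-0.128,"ty":0.109,"tz":0.033,"ax":0,"ay":0,"az":0,"grip":1},
    {"tx":-0.128,"ty":0.109,"tz":0.033,"ax":0,"ay":0,"az":0,"grip":1},
    {"tx":-0.128,"ty":0.109,"tz":0.034,"ax":0,"ay":0,"az":0,"grip":1},
    {"tx":-0.127,"ty":0.11,"tz":0.034,"ax":0,"ay":0,"az":0,"grip":1},
    {"tx":0,"ty":0,"tz":0,"ax":0,"ay":0,"az":0,"grip":1},
    {"tx":0,"ty":0,"tz":0,"ax":0,"ay":0,"az":0,"grip":1},
    {"tx":0,"ty":0,"tz":0,"ax":0,"ay":0,"az":0,"grip":1},
  ],
)

```text
time: 4.22
eef_pos: [0.679, -0.112, 0.2013]
orientation: [0.566, 0.824, 0.0, 0.0]
contact_force: [-0.1, -0.2, -0.7]
grip_width: 0.998
```

```bash

python3 look.py w_deep; python3 -c "
from h import *
plan([.6684,-.0846,.10],.366)"
```

```text
4.225 [ 0.679  -0.112   0.2013] F [-0.1 -0.2 -0.7]
t 4.28 pos [ 0.6791 -0.1122  0.2014] yaw 0.367 F [ 0.8 -0.4  0.4] grip 1.0 tilt [-0.0005  0.0008]
az total 0.0002 shift tool [ 0.099  -0.0007  0.3379] max rows 1.689709577288251
```

View pics/w_deep.png

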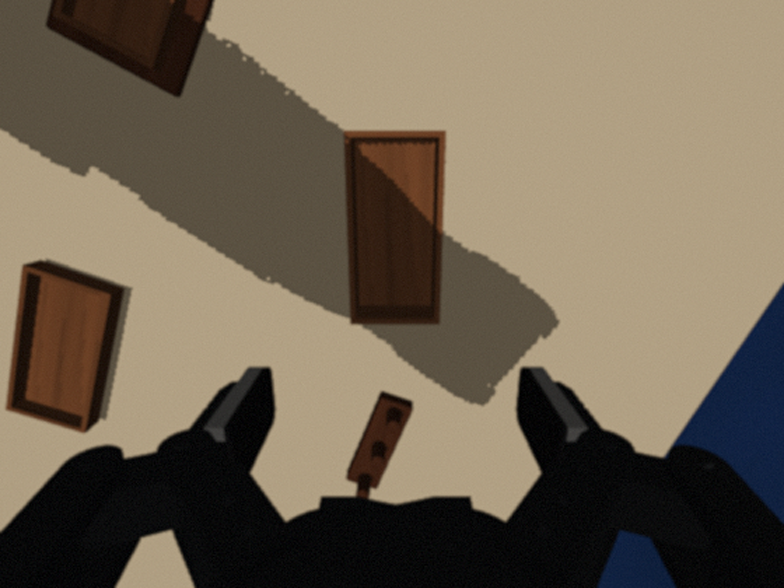

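```bash
python3 zoom.py w_deep 235 85 95 155 4 deep2;python3 zoom.py w_deep 0 180 100 135 4 sh
python3 -c "
import cv2,numpy as np
cv2.imwrite('pics/zz2.png',np.hstack([cv2.copyMakeBorder(cv2.imread('pics/z_sh.png'),0,60,0,0,0),cv2.imread('pics/z_deep2.png')[:600]]))"
```

```text
(no output)
```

View pics/zz2.png

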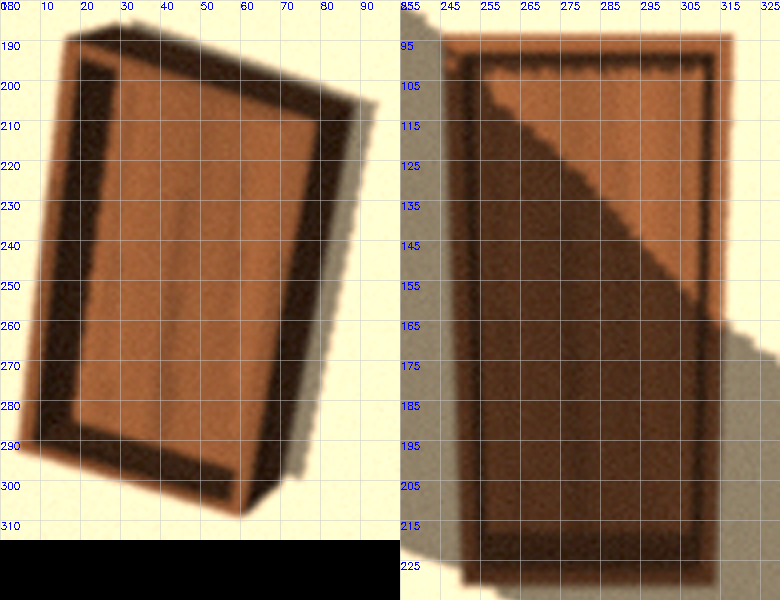

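```bash
python3 - <<'E'
from h import *
import pickle
o,f,T=pickle.load(open("w_deep.pkl","rb"))
for n,P,h,w,l in [("deep",[(246,93.8),(318.3,93.8),(314,231),(250.8,231)],.04,.064,.13),("shallow",[(16.5,189.5),(79.5,209.5),(60,309.2),(5,292.5)],.022,.064,.13)]:
    Q=ray_plane(f,T,P,h);x,y,a,r=fitrect(Q,w,l); print(n,round(x,4),round(y,4),round(a,4),round(r,1), np.linalg.norm(np.diff(np.r_[Q,Q[:1]],axis=0),axis=1).round(4))
plan([.668,-.084,.10],.366)
E
```

```text
deep 0.6686 -0.0839 0.3678 0.6 [0.0634 0.129  0.0636 0.129 ]
shallow 0.4557 -0.2701 0.0034 1.0 [0.0639 0.1311 0.0622 0.1294]
t 4.28 pos [ 0.6791 -0.1122  0.2014] yaw 0.367 F [ 0.8 -0.4  0.4] grip 1.0 tilt [-0.0005  0.0008]
az total 0.0002 shift tool [ 0.1013 -0.0013  0.3379] max rows 1.6897013927233135
```

Call:
step_arm(
  motion=[
    {"tx":0.0505,"ty":0,"tz":0.1,"ax":0,"ay":0,"az":0,"grip":1},
    {"tx":0.0505,"ty":0,"tz":0.1,"ax":0,"ay":0,"az":0,"grip":1},
    {"tx":0,"ty":0,"tz":0.1,"ax":0,"ay":0,"az":0,"grip":1},
    {"tx":0,"ty":0,"tz":0.07,"ax":0,"ay":0,"az":0,"grip":1},
    {"tx":0,"ty":0,"tz":0.06,"ax":0,"ay":0,"az":0,"grip":1},
    {"tx":0,"ty":0,"tz":0.06,"ax":0,"ay":0,"az":0,"grip":1},
    {"tx":0,"ty":0,"tz":0.065,"ax":0,"ay":0,"az":0,"grip":1},
    {"tx":0,"ty":0,"tz":0,"ax":0,"ay":0,"az":0,"grip":1},
  ],
)

```text
time: 5.28
eef_pos: [0.6675, -0.0848, 0.0319]
orientation: [0.567, 0.824, -0.001, -0.001]
contact_force: [-0.4, -0.1, 1.0]
grip_width: 1.002
```

Call:
step_arm(
  motion=[
    {"tx":0,"ty":0,"tz":0,"ax":0,"ay":0,"az":0,"grip":-1},
    {"tx":0,"ty":0,"tz":0,"ax":0,"ay":0,"az":0,"grip":-1},
    {"tx":0,"ty":0,"tz":0,"ax":0,"ay":0,"az":0,"grip":-1},
    {"tx":0,"ty":0,"tz":0,"ax":0,"ay":0,"az":0,"grip":-1},
  ],
)

```text
time: 5.78
eef_pos: [0.6695, -0.0852, 0.0347]
orientation: [0.567, 0.824, 0.0, 0.001]
contact_force: [-0.0, 0.5, 5.7]
grip_width: 0.738
```

```bash
python3 look.py w_deep2; python3 -c "
from h import *
plan([.4618,.0245,.10],-.1207)"
```

```text
5.775 [ 0.6695 -0.0852  0.0347] F [-0.   0.5  5.7]
t 5.83 pos [ 0.6695 -0.0852  0.0347] yaw 0.3659 F [-0.3 -0.1  6.7] grip 0.741 tilt [-0.001   0.0014]
az total 0.0774 shift tool [ 0.2795 -0.7309 -0.219 ] max rows 3.654737114860859
```

View pics/w_deep2.png

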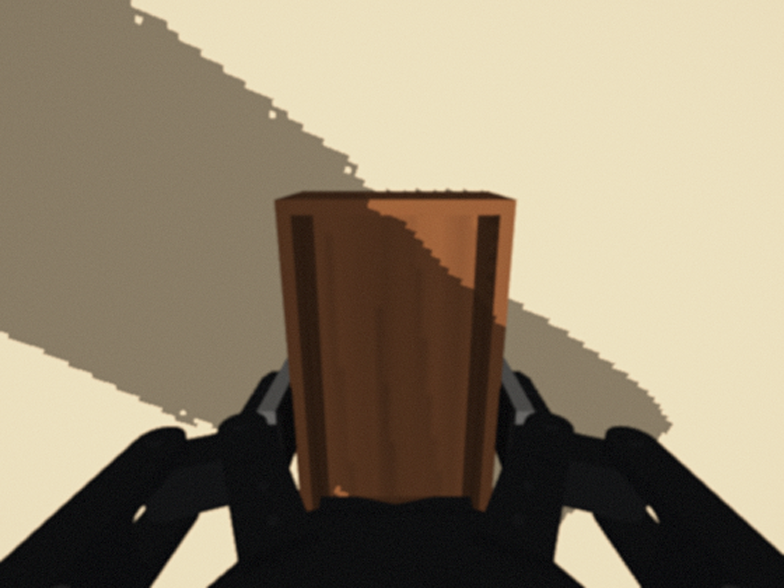

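```bash
python3 - <<'E'
from h import *
import pickle
o,f,T=pickle.load(open("w_deep2.pkl","rb"))
Q=ray_plane(f,T,[(276/1.4,200/1.4),(516/1.4,200/1.4)],.04);print(Q,np.linalg.norm(Q[1]-Q[0]))
ex=np.array([-np.sin(.366),np.cos(.366)]); print("centre from far edge",Q[:,:2].mean(0)-.065*ex, ((Q[:,:2].mean(0)-o["eef_pos"][:2])@ex)-.065)
plan([.4616,.0230,.08],-.1207)
E
```

```text
[[ 0.61661879 -0.03426581  0.04      ]
 [ 0.67599077 -0.01158708  0.04      ]] 0.06355593233362565
centre from far edge [ 0.66956719 -0.08362126] 0.0014619870006698232
t 5.83 pos [ 0.6695 -0.0852  0.0347] yaw 0.3659 F [-0.3 -0.1  6.7] grip 0.741 tilt [-0.001   0.0014]
az total 0.0774 shift tool [ 0.2744 -0.7311 -0.1523] max rows 3.6556233405376073
```

Call:
step_arm(
  motion=[
    {"tx":0,"ty":0,"tz":-0.08,"ax":0,"ay":0,"az":0,"grip":-1},
    {"tx":0,"ty":0,"tz":-0.15,"ax":0,"ay":0,"az":0,"grip":-1},
    {"tx":0,"ty":0,"tz":-0.1,"ax":0,"ay":0,"az":0,"grip":-1},
    {"tx":0,"ty":0,"tz":0,"ax":0,"ay":0,"az":0.02,"grip":-1},
    {"tx":0,"ty":0,"tz":0,"ax":0,"ay":0,"az":0.02,"grip":-1},
    {"tx":0,"ty":0,"tz":0,"ax":0,"ay":0,"az":0.02,"grip":-1},
    {"tx":0,"ty":0,"tz":0,"ax":0,"ay":0,"az":0.0174,"grip":-1},
    {"tx":0,"ty":0,"tz":0,"ax":0,"ay":0,"az":0,"grip":-1},
  ],
)

```text
time: 6.82
eef_pos: [0.6686, -0.085, 0.1326]
orientation: [0.748, 0.664, -0.0, -0.0]
contact_force: [-0.1, 0.2, -0.2]
grip_width: 0.736
```

```bash
python3 -c "
from h import *
plan([.4616,.0230,.08],-.1207)"
```

```text
t 6.83 pos [ 0.6686 -0.085   0.1326] yaw -0.1197 F [-0.1  0.2 -0.2] grip 0.736 tilt [ 0.     -0.0004]
az total 0.0002 shift tool [ 0.2741 -0.7282  0.1756] max rows 3.6407679569093356
```

Call:
step_arm(
  motion=[
    {"tx":0.0548,"ty":-0.1456,"tz":0,"ax":0,"ay":0,"az":0,"grip":-1},
    {"tx":0.0548,"ty":-0.1456,"tz":0,"ax":0,"ay":0,"az":0,"grip":-1},
    {"tx":0.0548,"ty":-0.1456,"tz":0,"ax":0,"ay":0,"az":0,"grip":-1},
    {"tx":0.0548,"ty":-0.1456,"tz":0,"ax":0,"ay":0,"az":0,"grip":-1},
    {"tx":0.0549,"ty":-0.1458,"tz":0,"ax":0,"ay":0,"az":0,"grip":-1},
    {"tx":0,"ty":0,"tz":0.08,"ax":0,"ay":0,"az":0,"grip":-1},
    {"tx":0,"ty":0,"tz":0.09,"ax":0,"ay":0,"az":0,"grip":-1},
    {"tx":0,"ty":0,"tz":0,"ax":0,"ay":0,"az":0,"grip":-1},
    {"tx":0,"ty":0,"tz":0,"ax":0,"ay":0,"az":0,"grip":-1},
  ],
)

```text
time: 7.95
eef_pos: [0.4622, 0.0228, 0.0824]
orientation: [0.748, 0.664, 0.0, 0.0]
contact_force: [-0.0, -0.2, -1.1]
grip_width: 0.737
```

```bash
python3 look.py w_pl1; python3 -c "
from h import *
from workcell import imaging
f=imaging.grab_frame('scene');save('s_pl1',f['color'][140:320,180:420,::-1],3)
plan([.4616,.0230,.052],-.1207)"
```

```text
7.95 [0.4622 0.0228 0.0824] F [-0.  -0.2 -1.1]
t 8.05 pos [0.4626 0.0228 0.0826] yaw -0.1199 F [ 0.7  0.3 -1.2] grip 0.737 tilt [0.     0.0015]
az total 0.0001 shift tool [ 0.0004 -0.0034  0.1021] max rows 0.5105857767867641
```

View pics/w_pl1.png

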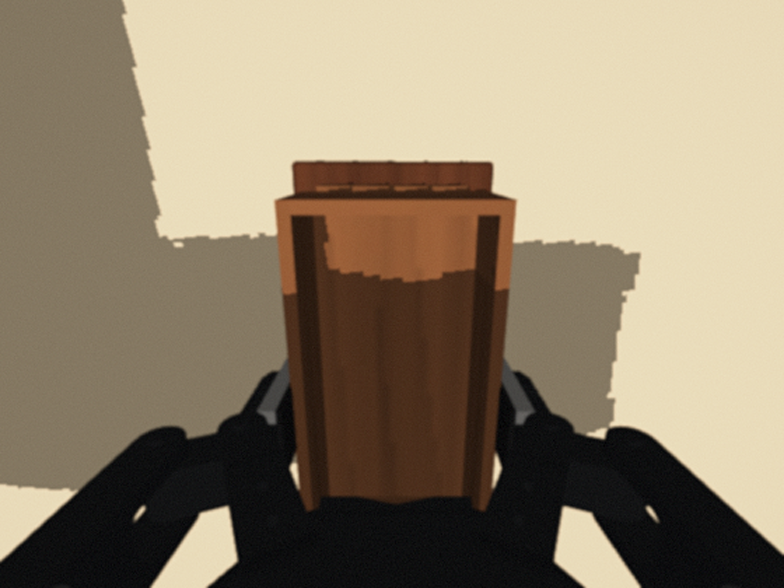

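View pics/s_pl1.png

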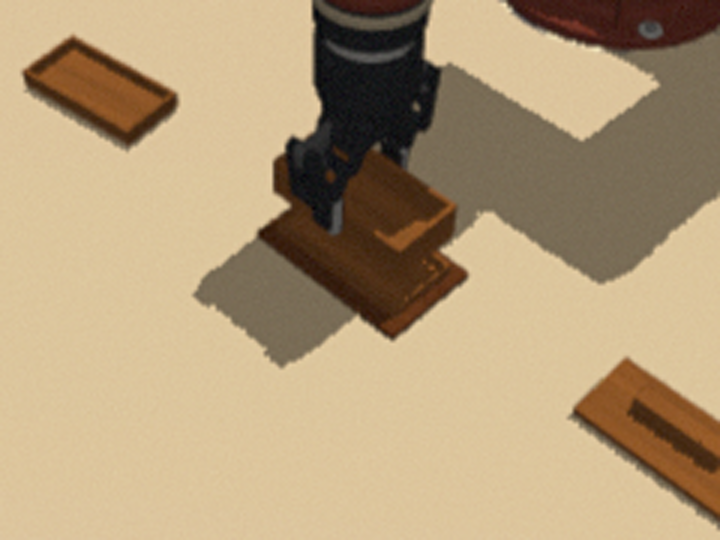

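```bash
python3 zoom.py w_pl1 190 105 190 60 4 pl1; python3 - <<'E'
from h import *
import pickle
o,f,T=pickle.load(open("w_pl1.pkl","rb"))
a=-.1199; ex=np.array([-np.sin(a),np.cos(a)]); ey=np.array([np.cos(a),np.sin(a)])
for P,z in [([(293,162),(493,162)],.008),([(276,200),(516,200)],.0825-.0347+.04)]:
    Q=ray_plane(f,T,np.array(P)/1.4,z)[:,:2]-o["eef_pos"][:2]; print("along tray x (jaw)",Q@ey,(Q@ey).mean(),"along length",Q@ex)
E
```

```text
along tray x (jaw) [-0.0446967   0.04342181] -0.0006374427669929433 along length [0.07629555 0.07626181]
along tray x (jaw) [-0.03124284  0.03229864] 0.0005279017541021322 along length [0.06664768 0.0666238 ]
```

View pics/z_pl1.png

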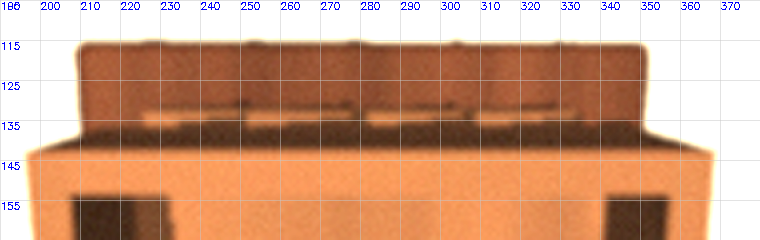

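The plinth's far edge leads the tray's edge by 9.6 mm (10 expected), with about 1 mm sideways still to correct. Lowering.

Call:
step_arm(
  motion=[
    {"tx":0,"ty":-0.0035,"tz":0.04,"ax":0,"ay":0,"az":0,"grip":-1},
    {"tx":0,"ty":0,"tz":0.03,"ax":0,"ay":0,"az":0,"grip":-1},
    {"tx":0,"ty":0,"tz":0.013,"ax":0,"ay":0,"az":0,"grip":-1},
    {"tx":0,"ty":0,"tz":0.01,"ax":0,"ay":0,"az":0,"grip":-1},
    {"tx":0,"ty":0,"tz":0.008,"ax":0,"ay":0,"az":0,"grip":-1},
    {"tx":0,"ty":0,"tz":0.006,"ax":0,"ay":0,"az":0,"grip":-1},
    {"tx":0,"ty":0,"tz":0,"ax":0,"ay":0,"az":0,"grip":-1},
  ],
)

```text
time: 8.93
eef_pos: [0.4609, 0.023, 0.0497]
orientation: [0.748, 0.663, 0.0, 0.0]
contact_force: [0.5, 0.1, -2.3]
grip_width: 0.737
```

Call:
step_arm(
  motion=[
    {"tx":0,"ty":0,"tz":0.004,"ax":0,"ay":0,"az":0,"grip":-1},
    {"tx":0,"ty":0,"tz":0,"ax":0,"ay":0,"az":0,"grip":-1},
  ],
)

```text
time: 9.18
eef_pos: [0.4609, 0.023, 0.0496]
orientation: [0.748, 0.663, 0.0, 0.0]
contact_force: [-6.5, 0.4, 21.5]
grip_width: 0.735
```

Call:
step_arm(
  motion=[
    {"tx":0,"ty":0,"tz":-0.003,"ax":0,"ay":0,"az":0,"grip":1},
    {"tx":0,"ty":0,"tz":0,"ax":0,"ay":0,"az":0,"grip":1},
    {"tx":0,"ty":0,"tz":0,"ax":0,"ay":0,"az":0,"grip":1},
    {"tx":0,"ty":0,"tz":-0.05,"ax":0,"ay":0,"az":0,"grip":1},
    {"tx":0,"ty":0,"tz":-0.1,"ax":0,"ay":0,"az":0,"grip":1},
    {"tx":0,"ty":0,"tz":-0.06,"ax":0,"ay":0,"az":0,"grip":1},
    {"tx":0,"ty":0,"tz":0,"ax":0,"ay":0,"az":0,"grip":-1},
    {"tx":0,"ty":0,"tz":0,"ax":0,"ay":0,"az":0,"grip":-1},
    {"tx":0,"ty":0,"tz":0,"ax":0,"ay":0,"az":0,"grip":-1},
    {"tx":0,"ty":0,"tz":0,"ax":0,"ay":0,"az":0,"grip":-1},
    {"tx":0,"ty":0,"tz":0,"ax":0,"ay":0,"az":0,"grip":-1},
    {"tx":0,"ty":0,"tz":0,"ax":0,"ay":0,"az":0,"grip":-1},
  ],
)

```text
time: 10.68
eef_pos: [0.4607, 0.023, 0.1122]
orientation: [0.748, 0.663, -0.0, -0.0]
contact_force: [0.1, -0.3, 0.7]
grip_width: 0.002
```

```bash
python3 look.py w_pl2; python3 -c "
from h import *
plan([.461,.0230,.052],-.1207)"
```

```text
10.675 [0.4607 0.023  0.1122] F [ 0.1 -0.3  0.7]
t 10.72 pos [0.4607 0.023  0.1123] yaw -0.1204 F [0.1 0.2 0. ] grip -0.002 tilt [ 0. -0.]
az total 0.0 shift tool [1.000e-04 9.000e-04 2.009e-01] max rows 1.004279531513323
```

View pics/w_pl2.png

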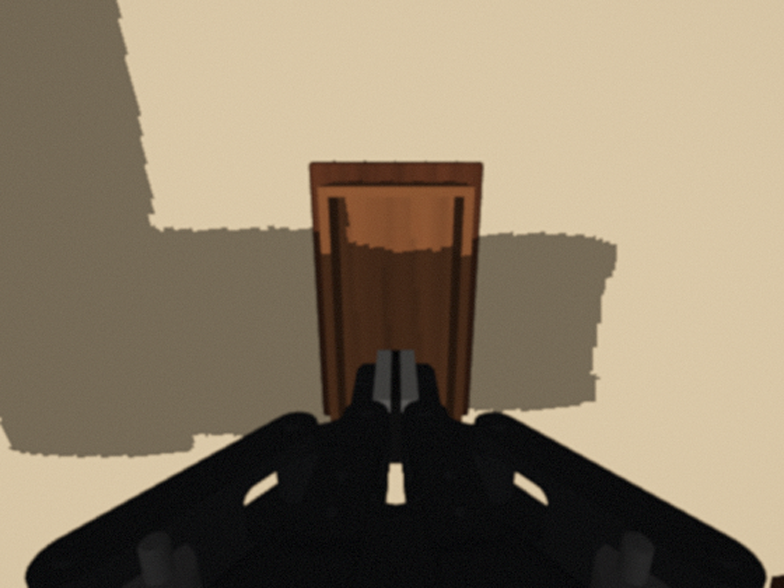

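The deep tray sits square inside the plinth outline. Now pressing on its floor with the shut fingers.

Call:
step_arm(
  motion=[
    {"tx":0,"ty":0,"tz":0.1,"ax":0,"ay":0,"az":0,"grip":-1},
    {"tx":0,"ty":0,"tz":0.06,"ax":0,"ay":0,"az":0,"grip":-1},
    {"tx":0,"ty":0,"tz":0.03,"ax":0,"ay":0,"az":0,"grip":-1},
    {"tx":0,"ty":0,"tz":0.012,"ax":0,"ay":0,"az":0,"grip":-1},
    {"tx":0,"ty":0,"tz":0.005,"ax":0,"ay":0,"az":0,"grip":-1},
    {"tx":0,"ty":0,"tz":0.004,"ax":0,"ay":0,"az":0,"grip":-1},
    {"tx":0,"ty":0,"tz":0,"ax":0,"ay":0,"az":0,"grip":-1},
  ],
)

```text
time: 11.6
eef_pos: [0.4609, 0.023, 0.0493]
orientation: [0.748, 0.663, 0.0, 0.0]
contact_force: [0.2, 0.1, -0.2]
grip_width: -0.003
```

Call:
step_arm(
  motion=[
    {"tx":0,"ty":0,"tz":0.004,"ax":0,"ay":0,"az":0,"grip":-1},
    {"tx":0,"ty":0,"tz":0,"ax":0,"ay":0,"az":0,"grip":-1},
    {"tx":0,"ty":0,"tz":0,"ax":0,"ay":0,"az":0,"grip":-1},
  ],
)

```text
time: 11.98
eef_pos: [0.461, 0.023, 0.049]
orientation: [0.748, 0.663, 0.0, 0.0]
contact_force: [-4.3, 0.1, 19.1]
grip_width: -0.002
```

Contact is at TCP z 0.0490, so the floor is at 24 mm as it should be, with a 19 N press: the deep tray lies flat. Next, the shallow tray.

Call:
step_arm(
  motion=[
    {"tx":0,"ty":0,"tz":-0.1,"ax":0,"ay":0,"az":0,"grip":-1},
    {"tx":0,"ty":0,"tz":-0.2,"ax":0,"ay":0,"az":0,"grip":-1},
    {"tx":0,"ty":0,"tz":-0.2,"ax":0,"ay":0,"az":0,"grip":1},
    {"tx":0,"ty":0,"tz":0,"ax":0,"ay":0,"az":-0.0195,"grip":1},
  ],
)

```text
time: 12.48
eef_pos: [0.4635, 0.0228, 0.2023]
orientation: [0.706, 0.709, 0.003, 0.003]
contact_force: [-0.5, 0.3, 0.2]
grip_width: 0.414
```

```bash
python3 -c "
from h import *
plan([.4557,-.30,.20],.004)"
```

```text
t 12.47 pos [0.4635 0.0228 0.2023] yaw 0.0045 F [-0.5  0.3  0.2] grip 0.414 tilt [-0.0009  0.0082]
az total 0.0001 shift tool [-1.0757 -0.0303  0.0085] max rows 5.378713354111322
```

Call:
step_arm(
  motion=[
    {"tx":-0.18,"ty":-0.004,"tz":0,"ax":0,"ay":0,"az":0,"grip":1},
    {"tx":-0.18,"ty":-0.004,"tz":0,"ax":0,"ay":0,"az":0,"grip":1},
    {"tx":-0.18,"ty":-0.004,"tz":0,"ax":0,"ay":0,"az":0,"grip":1},
    {"tx":-0.18,"ty":-0.004,"tz":0,"ax":0,"ay":0,"az":0,"grip":1},
    {"tx":-0.18,"ty":-0.004,"tz":0,"ax":0,"ay":0,"az":0,"grip":1},
    {"tx":-0.17,"ty":0,"tz":0,"ax":0,"ay":0,"az":0,"grip":1},
    {"tx":0,"ty":0,"tz":0,"ax":0,"ay":0,"az":0,"grip":1},
    {"tx":0,"ty":0,"tz":0,"ax":0,"ay":0,"az":0,"grip":1},
    {"tx":0,"ty":0,"tz":0,"ax":0,"ay":0,"az":0,"grip":1},
  ],
)

```text
time: 13.6
eef_pos: [0.4554, -0.2968, 0.1979]
orientation: [0.706, 0.708, 0.0, -0.0]
contact_force: [0.2, 0.2, 0.5]
grip_width: 0.998
```

```bash
python3 look.py w_sh; python3 zoom.py w_sh 225 80 110 150 4 sh1
```

```text
13.6 [ 0.4554 -0.2968  0.1979] F [0.2 0.2 0.5]
```

View pics/w_sh.png

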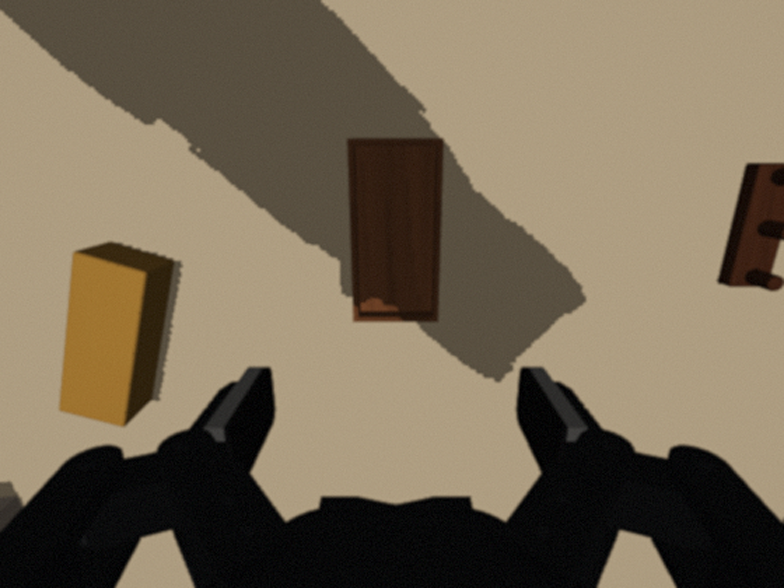

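View pics/z_sh1.png

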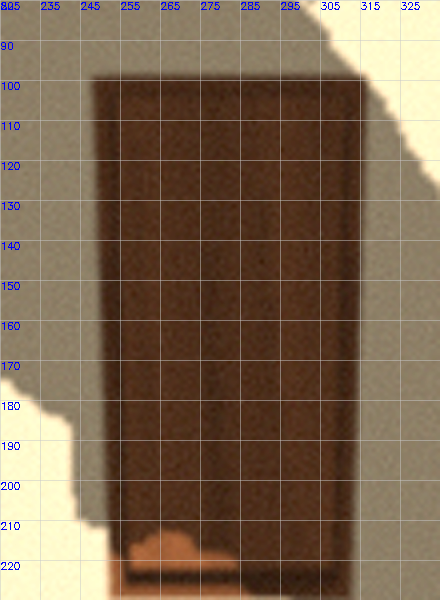

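```bash
python3 - <<'E'
from h import *
import pickle
o,f,T=pickle.load(open("w_sh.pkl","rb"))
for n,P,h,w,l in [("shallow",[(248.2,99.2),(317,99.2),(313,229.3),(252.2,229.3)],.022,.064,.13)]:
    Q=ray_plane(f,T,P,h);x,y,a,r=fitrect(Q,w,l); print(n,round(x,4),round(y,4),round(a,4),round(r,1), np.linalg.norm(np.diff(np.r_[Q,Q[:1]],axis=0),axis=1).round(4))
plan([x,y-.0015,.03],a)
E
```

```text
shallow 0.4559 -0.2704 0.0027 0.4 [0.0638 0.1292 0.0642 0.1292]
t 13.65 pos [ 0.4555 -0.2968  0.1979] yaw 0.0035 F [ 0.3 -0.3  0.3] grip 1.001 tilt [ 0.0002 -0.0001]
az total 0.0001 shift tool [0.0829 0.0015 0.5598] max rows 2.7990789091066013
```

Call:
step_arm(
  motion=[
    {"tx":0.0415,"ty":0.0015,"tz":0.12,"ax":0,"ay":0,"az":0,"grip":1},
    {"tx":0.0415,"ty":0,"tz":0.12,"ax":0,"ay":0,"az":0,"grip":1},
    {"tx":0,"ty":0,"tz":0.12,"ax":0,"ay":0,"az":0,"grip":1},
    {"tx":0,"ty":0,"tz":0.08,"ax":0,"ay":0,"az":0,"grip":1},
    {"tx":0,"ty":0,"tz":0.06,"ax":0,"ay":0,"az":0,"grip":1},
    {"tx":0,"ty":0,"tz":0.04,"ax":0,"ay":0,"az":0,"grip":1},
    {"tx":0,"ty":0,"tz":0.033,"ax":0,"ay":0,"az":0,"grip":1},
    {"tx":0,"ty":0,"tz":0,"ax":0,"ay":0,"az":0,"grip":1},
    {"tx":0,"ty":0,"tz":0,"ax":0,"ay":0,"az":0,"grip":-1},
    {"tx":0,"ty":0,"tz":0,"ax":0,"ay":0,"az":0,"grip":-1},
    {"tx":0,"ty":0,"tz":0,"ax":0,"ay":0,"az":0,"grip":-1},
    {"tx":0,"ty":0,"tz":0,"ax":0,"ay":0,"az":0,"grip":-1},
  ],
)

```text
time: 15.15
eef_pos: [0.4562, -0.2734, 0.0269]
orientation: [0.706, 0.708, 0.0, 0.001]
contact_force: [-0.8, 0.5, 6.2]
grip_width: 0.733
```

```bash
python3 look.py w_sh2;  python3 -c "
from h import *
plan([.4616,.0230,.12],-.1207)"
```

```text
15.15 [ 0.4562 -0.2734  0.0269] F [-0.8  0.5  6.2]
t 15.2 pos [ 0.4561 -0.2734  0.0269] yaw 0.0021 F [-0.5  0.8  6.6] grip 0.732 tilt [-0.0007  0.0009]
az total 0.0195 shift tool [ 0.9828 -0.1006 -0.3112] max rows 4.913813775451859
```

View pics/w_sh2.png

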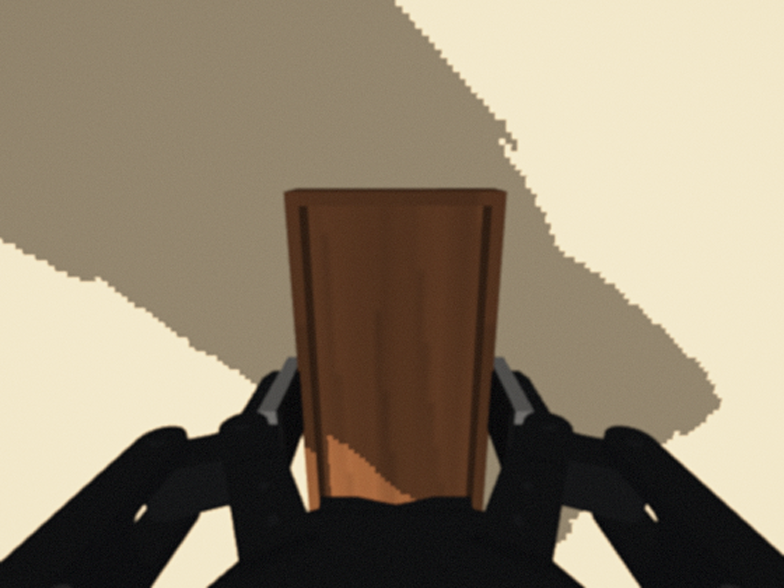

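Call:
step_arm(
  motion=[
    {"tx":0,"ty":0,"tz":-0.08,"ax":0,"ay":0,"az":0,"grip":-1},
    {"tx":0,"ty":0,"tz":-0.16,"ax":0,"ay":0,"az":0,"grip":-1},
    {"tx":0,"ty":0,"tz":-0.16,"ax":0,"ay":0,"az":0,"grip":-1},
    {"tx":0,"ty":0,"tz":0,"ax":0,"ay":0,"az":0.0195,"grip":-1},
    {"tx":0.16,"ty":-0.0165,"tz":0,"ax":0,"ay":0,"az":0,"grip":-1},
    {"tx":0.16,"ty":-0.0165,"tz":0,"ax":0,"ay":0,"az":0,"grip":-1},
    {"tx":0.16,"ty":-0.0165,"tz":0,"ax":0,"ay":0,"az":0,"grip":-1},
    {"tx":0.16,"ty":-0.0165,"tz":0,"ax":0,"ay":0,"az":0,"grip":-1},
    {"tx":0.16,"ty":-0.0165,"tz":0,"ax":0,"ay":0,"az":0,"grip":-1},
    {"tx":0.16,"ty":-0.0165,"tz":0,"ax":0,"ay":0,"az":0,"grip":-1},
    {"tx":0,"ty":0,"tz":0.06,"ax":0,"ay":0,"az":0,"grip":-1},
    {"tx":0,"ty":0,"tz":0.06,"ax":0,"ay":0,"az":0,"grip":-1},
    {"tx":0,"ty":0,"tz":0,"ax":0,"ay":0,"az":0,"grip":-1},
    {"tx":0,"ty":0,"tz":0,"ax":0,"ay":0,"az":0,"grip":-1},
  ],
)

```text
time: 16.95
eef_pos: [0.4612, 0.0162, 0.1106]
orientation: [0.748, 0.663, 0.0, 0.0]
contact_force: [0.4, 0.5, -1.5]
grip_width: 0.734
```

```bash
python3 look.py w_pl3;  python3 -c "
from h import *
plan([.4607,.0215,.0769],-.1207)"; python3 zoom.py w_pl3 190 100 190 70 4 pl3
```

```text
16.95 [0.4612 0.0162 0.1106] F [ 0.4  0.5 -1.5]
t 17.0 pos [0.4614 0.0161 0.1107] yaw -0.1209 F [-1.   0.1 -1.4] grip 0.731 tilt [0.     0.0012]
az total -0.0 shift tool [ 0.0174 -0.0047  0.1127] max rows 0.563466337531148
```

View pics/w_pl3.png

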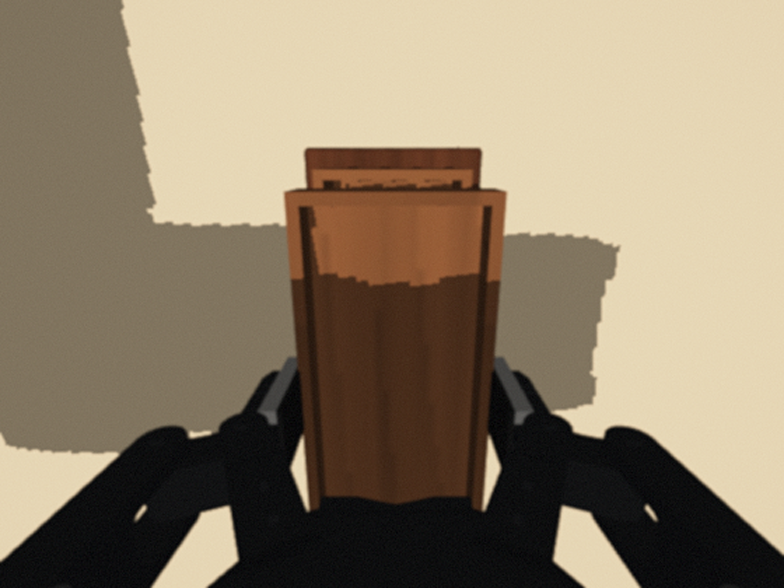

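View pics/z_pl3.png

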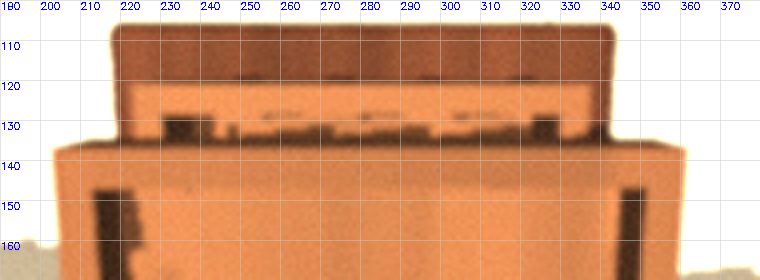

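```bash
cat > rel.py <<'E'
from h import *
import pickle
def rel(n,pairs,a):
    o,f,T=pickle.load(open(n+".pkl","rb"))
    ex=np.array([-np.sin(a),np.cos(a)]); ey=np.array([np.cos(a),np.sin(a)])
    for P,z in pairs:
        Q=ray_plane(f,T,np.array(P),z)[:,:2]-o["eef_pos"][:2]; print("jaw",(Q@ey).round(4),(Q@ey).mean().round(4),"w",np.ptp(Q@ey).round(4),"along",(Q@ex).round(4))
E
python3 -c "
from rel import *
rel('w_pl3',[([(223.2,121.2),(337.8,121.2)],.055),([(203.8,137.2),(361.2,137.2)],.1058)],-.1209)"
```

```text
jaw [-0.0327  0.0314] -0.0006 w 0.0641 along [0.0734 0.0733]
jaw [-0.0312  0.0321] 0.0004 w 0.0633 along [0.068 0.068]
```

Both estimates agree: 5.3 mm along and about -1.2 mm across. Correct and lower.

Call:
step_arm(
  motion=[
    {"tx":0.0176,"ty":-0.004,"tz":0,"ax":0,"ay":0,"az":0,"grip":-1},
    {"tx":0,"ty":0,"tz":0.04,"ax":0,"ay":0,"az":0,"grip":-1},
    {"tx":0,"ty":0,"tz":0.03,"ax":0,"ay":0,"az":0,"grip":-1},
    {"tx":0,"ty":0,"tz":0.015,"ax":0,"ay":0,"az":0,"grip":-1},
    {"tx":0,"ty":0,"tz":0.01,"ax":0,"ay":0,"az":0,"grip":-1},
    {"tx":0,"ty":0,"tz":0.008,"ax":0,"ay":0,"az":0,"grip":-1},
    {"tx":0,"ty":0,"tz":0.006,"ax":0,"ay":0,"az":0,"grip":-1},
    {"tx":0,"ty":0,"tz":0,"ax":0,"ay":0,"az":0,"grip":-1},
  ],
)

```text
time: 18.0
eef_pos: [0.4604, 0.0218, 0.0772]
orientation: [0.748, 0.663, 0.0, 0.0]
contact_force: [0.2, 0.3, -1.5]
grip_width: 0.73
```

Call:
step_arm(
  motion=[
    {"tx":0,"ty":0,"tz":0.003,"ax":0,"ay":0,"az":0,"grip":-1},
    {"tx":0,"ty":0,"tz":0,"ax":0,"ay":0,"az":0,"grip":-1},
  ],
)

```text
time: 18.25
eef_pos: [0.4605, 0.0218, 0.0768]
orientation: [0.748, 0.663, 0.0, 0.0]
contact_force: [-1.8, 0.5, 6.9]
grip_width: 0.73
```

Call:
step_arm(
  motion=[
    {"tx":0,"ty":0,"tz":-0.002,"ax":0,"ay":0,"az":0,"grip":1},
    {"tx":0,"ty":0,"tz":0,"ax":0,"ay":0,"az":0,"grip":1},
    {"tx":0,"ty":0,"tz":0,"ax":0,"ay":0,"az":0,"grip":1},
    {"tx":0,"ty":0,"tz":-0.05,"ax":0,"ay":0,"az":0,"grip":1},
    {"tx":0,"ty":0,"tz":-0.1,"ax":0,"ay":0,"az":0,"grip":1},
    {"tx":0,"ty":0,"tz":0,"ax":0,"ay":0,"az":0,"grip":-1},
    {"tx":0,"ty":0,"tz":0,"ax":0,"ay":0,"az":0,"grip":-1},
    {"tx":0,"ty":0,"tz":0,"ax":0,"ay":0,"az":0,"grip":-1},
    {"tx":0,"ty":0,"tz":0,"ax":0,"ay":0,"az":0,"grip":-1},
    {"tx":0,"ty":0,"tz":0,"ax":0,"ay":0,"az":0,"grip":-1},
    {"tx":0,"ty":0,"tz":0,"ax":0,"ay":0,"az":0,"grip":-1},
  ],
)

```text
time: 19.62
eef_pos: [0.4603, 0.0218, 0.1218]
orientation: [0.748, 0.663, -0.0, -0.0]
contact_force: [-0.5, -0.5, 0.3]
grip_width: 0.001
```

```bash
python3 look.py w_pl4;  python3 -c "
from h import *
plan([.4606,.022,.084],-.1207)"
```

```text
19.625 [0.4603 0.0218 0.1218] F [-0.5 -0.5  0.3]
t 19.68 pos [0.4603 0.0218 0.1218] yaw -0.1204 F [-0.5 -0.6 -0.2] grip -0.002 tilt [-0.     -0.0001]
az total 0.0 shift tool [0.0008 0.0008 0.1261] max rows 0.6303210225961103
```

View pics/w_pl4.png

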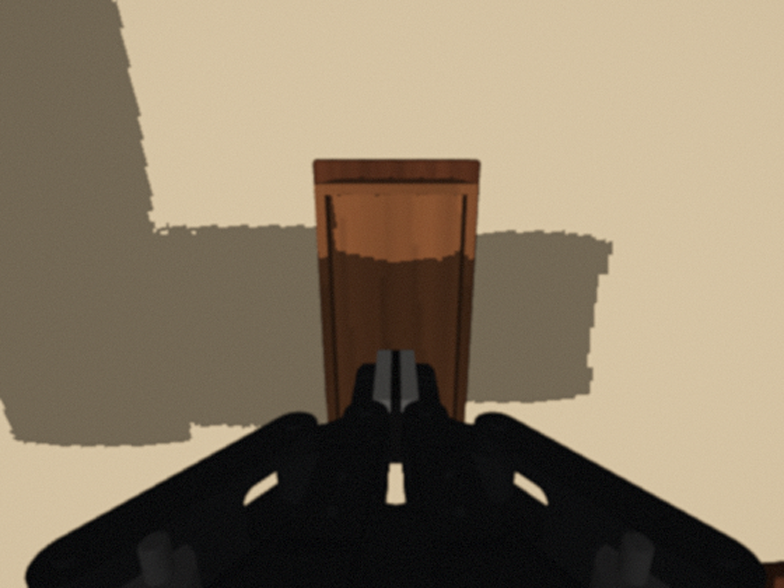

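The shallow tray is square on the stack. Pressing.

Call:
step_arm(
  motion=[
    {"tx":0,"ty":0,"tz":0.07,"ax":0,"ay":0,"az":0,"grip":-1},
    {"tx":0,"ty":0,"tz":0.035,"ax":0,"ay":0,"az":0,"grip":-1},
    {"tx":0,"ty":0,"tz":0.014,"ax":0,"ay":0,"az":0,"grip":-1},
    {"tx":0,"ty":0,"tz":0.006,"ax":0,"ay":0,"az":0,"grip":-1},
    {"tx":0,"ty":0,"tz":0.004,"ax":0,"ay":0,"az":0,"grip":-1},
    {"tx":0,"ty":0,"tz":0,"ax":0,"ay":0,"az":0,"grip":-1},
    {"tx":0,"ty":0,"tz":0,"ax":0,"ay":0,"az":0,"grip":-1},
  ],
)

```text
time: 20.55
eef_pos: [0.4606, 0.0218, 0.084]
orientation: [0.748, 0.663, 0.0, 0.0]
contact_force: [-3.2, 0.2, 8.1]
grip_width: -0.0
```

Call:
step_arm(
  motion=[
    {"tx":0,"ty":0,"tz":0.002,"ax":0,"ay":0,"az":0,"grip":-1},
    {"tx":0,"ty":0,"tz":0,"ax":0,"ay":0,"az":0,"grip":-1},
  ],
)

```text
time: 20.8
eef_pos: [0.4606, 0.0218, 0.084]
orientation: [0.748, 0.663, 0.0, 0.0]
contact_force: [-5.0, 0.5, 18.4]
grip_width: -0.001
```

Call:
step_arm(
  motion=[
    {"tx":0,"ty":0,"tz":-0.1,"ax":0,"ay":0,"az":0,"grip":-1},
    {"tx":0,"ty":0,"tz":-0.2,"ax":0,"ay":0,"az":0,"grip":-1},
    {"tx":0,"ty":0,"tz":-0.1,"ax":0,"ay":0,"az":0,"grip":0.5},
    {"tx":0.17,"ty":-0.009,"tz":0,"ax":0,"ay":0,"az":0,"grip":0.5},
    {"tx":0.17,"ty":-0.009,"tz":0,"ax":0,"ay":0,"az":0,"grip":0.5},
    {"tx":0.17,"ty":-0.009,"tz":0,"ax":0,"ay":0,"az":0,"grip":0.5},
    {"tx":0.17,"ty":-0.009,"tz":0,"ax":0,"ay":0,"az":0,"grip":0.5},
    {"tx":0.15,"ty":-0.009,"tz":0,"ax":0,"ay":0,"az":0,"grip":0.5},
    {"tx":0,"ty":0,"tz":0,"ax":0,"ay":0,"az":0,"grip":0.5},
    {"tx":0,"ty":0,"tz":0,"ax":0,"ay":0,"az":0,"grip":0.5},
    {"tx":0,"ty":0,"tz":0,"ax":0,"ay":0,"az":0,"grip":0.5},
  ],
)

```text
time: 22.18
eef_pos: [0.4769, 0.2696, 0.2028]
orientation: [0.749, 0.663, -0.0, 0.0]
contact_force: [-0.0, 0.0, -0.9]
grip_width: 0.753
```

```bash
python3 look.py w_lid; python3 -c "
from h import *
plan([.464,.27,.2],-.107)"; python3 zoom.py w_lid 215 70 130 150 4 lid
```

```text
22.175 [0.4769 0.2696 0.2028] F [-0.   0.  -0.9]
t 22.23 pos [0.477  0.2696 0.2028] yaw -0.1218 F [-0.3  0.3  0.9] grip 0.75 tilt [-0.0001  0.0001]
az total -0.0024 shift tool [-0.0033 -0.0432  0.0094] max rows 0.21592067124856468
```

View pics/w_lid.png

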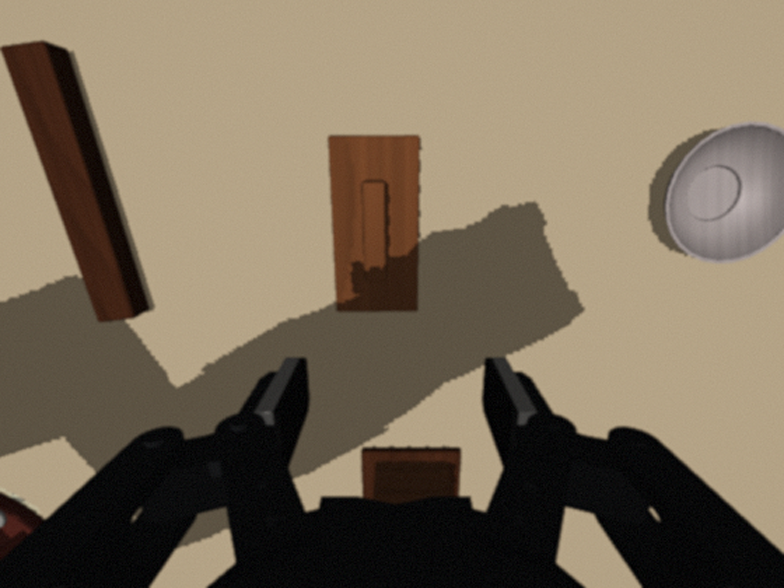

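View pics/z_lid.png

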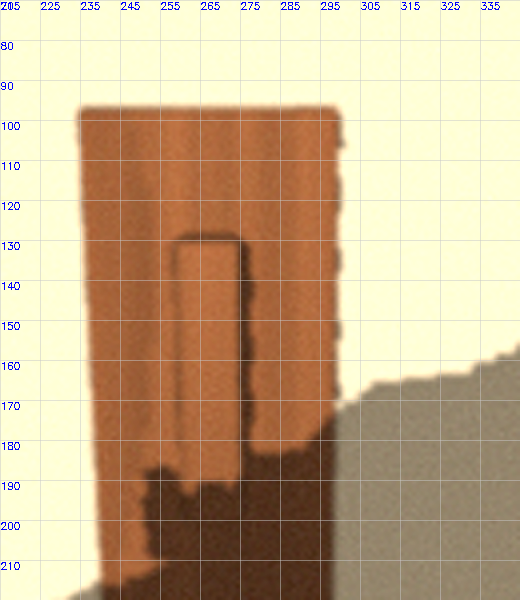

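```bash
python3 zoom.py w_lid 225 185 95 45 6 lid2; python3 - <<'E'
from h import *
import pickle
o,f,T=pickle.load(open("w_lid.pkl","rb"))
P=[(234.5,96.8),(299.3,96.8),(298.2,222),(240.8,222)]
Q=ray_plane(f,T,P,.013);x,y,a,r=fitrect(Q,.064,.13); print(round(x,4),round(y,4),round(a,4),round(r,1), np.linalg.norm(np.diff(np.r_[Q,Q[:1]],axis=0),axis=1).round(4))
plan([x,y,.1],a)
E
```

```text
0.4664 0.3004 -0.1171 0.8 [0.0628 0.1289 0.063  0.1289]
t 22.23 pos [0.477  0.2696 0.2028] yaw -0.1218 F [-0.3  0.3  0.9] grip 0.75 tilt [-0.0001  0.0001]
az total -0.0008 shift tool [ 0.0979 -0.0472  0.3427] max rows 1.7135544584902833
```

View pics/z_lid2.png

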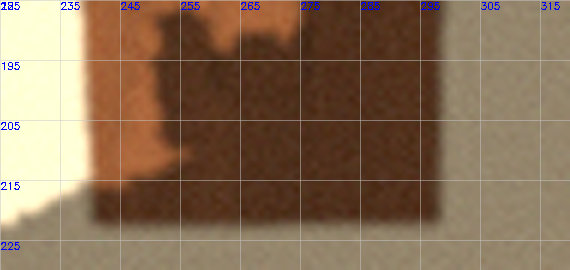

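Call:
step_arm(
  motion=[
    {"tx":0.049,"ty":-0.0236,"tz":0.1,"ax":0,"ay":0,"az":-0.0008,"grip":0.5},
    {"tx":0.049,"ty":-0.0236,"tz":0.12,"ax":0,"ay":0,"az":0,"grip":0.5},
    {"tx":0,"ty":0,"tz":0.12,"ax":0,"ay":0,"az":0,"grip":0.5},
    {"tx":0,"ty":0,"tz":0.08,"ax":0,"ay":0,"az":0,"grip":0.5},
    {"tx":0,"ty":0,"tz":0.06,"ax":0,"ay":0,"az":0,"grip":0.5},
    {"tx":0,"ty":0,"tz":0.04,"ax":0,"ay":0,"az":0,"grip":0.5},
    {"tx":0,"ty":0,"tz":0.016,"ax":0,"ay":0,"az":0,"grip":0.5},
    {"tx":0,"ty":0,"tz":0,"ax":0,"ay":0,"az":0,"grip":0.5},
    {"tx":0,"ty":0,"tz":0,"ax":0,"ay":0,"az":0,"grip":-1},
    {"tx":0,"ty":0,"tz":0,"ax":0,"ay":0,"az":0,"grip":-1},
    {"tx":0,"ty":0,"tz":0,"ax":0,"ay":0,"az":0,"grip":-1},
    {"tx":0,"ty":0,"tz":0,"ax":0,"ay":0,"az":0,"grip":-1},
    {"tx":0,"ty":0,"tz":0,"ax":0,"ay":0,"az":0,"grip":-1},
  ],
)

```text
time: 23.85
eef_pos: [0.4666, 0.3016, 0.0424]
orientation: [0.747, 0.665, 0.0, 0.0]
contact_force: [-0.1, -0.0, 5.2]
grip_width: 0.171
```

```bash
python3 look.py w_lid3; python3 -c "
from h import *
plan([.4606,.022,.15],-.1207)"
```

```text
23.85 [0.4666 0.3016 0.0424] F [-0.1 -0.   5.2]
t 23.9 pos [0.4666 0.3016 0.0424] yaw -0.1154 F [-0.4 -0.4  5.6] grip 0.169 tilt [0.0005 0.0009]
az total 0.0008 shift tool [-0.9276  0.0926 -0.3589] max rows 4.637922317731463
```

View pics/w_lid3.png

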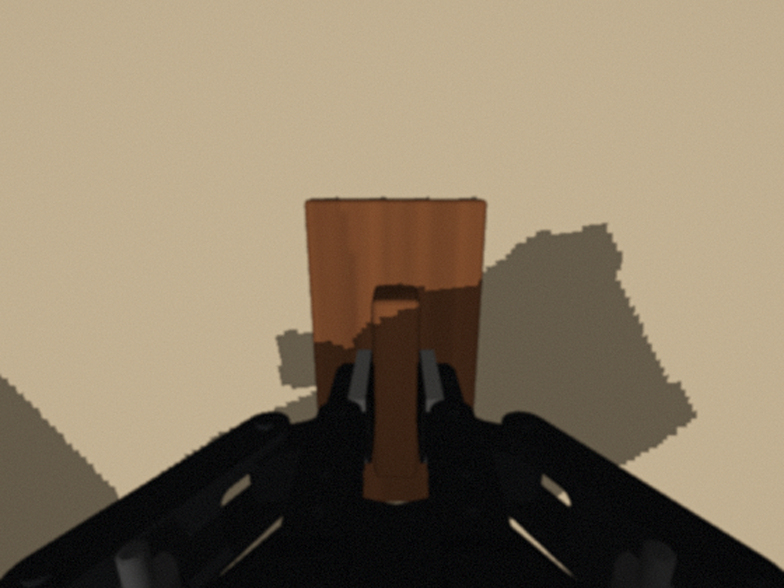

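Call:
step_arm(
  motion=[
    {"tx":0,"ty":0,"tz":-0.08,"ax":0,"ay":0,"az":0,"grip":-1},
    {"tx":0,"ty":0,"tz":-0.18,"ax":0,"ay":0,"az":0,"grip":-1},
    {"tx":0,"ty":0,"tz":-0.18,"ax":0,"ay":0,"az":0.0008,"grip":-1},
    {"tx":-0.1525,"ty":0.0153,"tz":0,"ax":0,"ay":0,"az":0,"grip":-1},
    {"tx":-0.1525,"ty":0.0153,"tz":0,"ax":0,"ay":0,"az":0,"grip":-1},
    {"tx":-0.1525,"ty":0.0153,"tz":0,"ax":0,"ay":0,"az":0,"grip":-1},
    {"tx":-0.1525,"ty":0.0153,"tz":0,"ax":0,"ay":0,"az":0,"grip":-1},
    {"tx":-0.1525,"ty":0.0153,"tz":0,"ax":0,"ay":0,"az":0,"grip":-1},
    {"tx":-0.1525,"ty":0.0153,"tz":0,"ax":0,"ay":0,"az":0,"grip":-1},
    {"tx":0,"ty":0,"tz":0.05,"ax":0,"ay":0,"az":0,"grip":-1},
    {"tx":0,"ty":0,"tz":0.05,"ax":0,"ay":0,"az":0,"grip":-1},
    {"tx":0,"ty":0,"tz":0,"ax":0,"ay":0,"az":0,"grip":-1},
    {"tx":0,"ty":0,"tz":0,"ax":0,"ay":0,"az":0,"grip":-1},
  ],
)

```text
time: 25.52
eef_pos: [0.4608, 0.0257, 0.1442]
orientation: [0.748, 0.663, 0.0, 0.0]
contact_force: [0.6, -0.9, -1.2]
grip_width: 0.169
```

```bash
python3 look.py w_pl5;  python3 -c "
from h import *
plan([.461,.026,.1094],-.1207)"; python3 zoom.py w_pl5 200 100 160 80 4 pl5
```

```text
25.525 [0.4608 0.0257 0.1442] F [ 0.6 -0.9 -1.2]
t 25.57 pos [0.461  0.0258 0.1444] yaw -0.1201 F [-0.1  0.2 -1.2] grip 0.17 tilt [0.     0.0007]
az total 0.0001 shift tool [ 8.000e-04 -1.000e-04  1.165e-01] max rows 0.582734649452502
```

View pics/w_pl5.png

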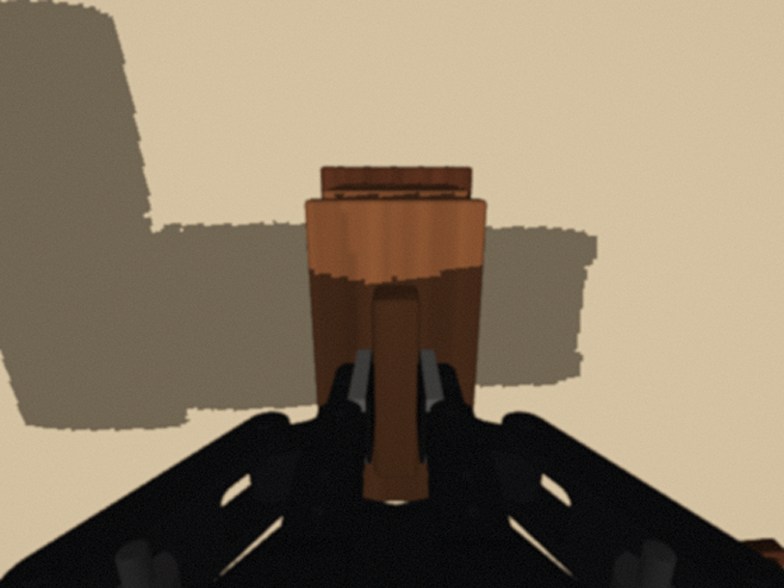

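View pics/z_pl5.png

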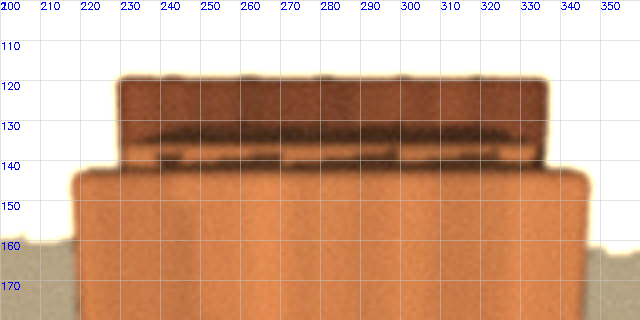

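```bash
python3 -c "
from rel import *
rel('w_pl5',[([(231,136.7),(336,136.7)],.072),([(218,142.8),(347.3,142.8)],.1148),([(229.5,119.2),(337,119.2)],.008)],-.1203)"
```

```text
jaw [-0.0316  0.0338] 0.0011 w 0.0653 along [0.0638 0.0638]
jaw [-0.0308  0.0319] 0.0005 w 0.0627 along [0.0637 0.0637]
jaw [-0.0428  0.0451] 0.0011 w 0.0879 along [0.0736 0.0735]
```

Lid and tray edges agree to 0.1 mm along and 0.6 mm across. Lowering.

Call:
step_arm(
  motion=[
    {"tx":0,"ty":0,"tz":0.04,"ax":0,"ay":0,"az":0,"grip":-1},
    {"tx":0,"ty":0,"tz":0.035,"ax":0,"ay":0,"az":0,"grip":-1},
    {"tx":0,"ty":0,"tz":0.015,"ax":0,"ay":0,"az":0,"grip":-1},
    {"tx":0,"ty":0,"tz":0.01,"ax":0,"ay":0,"az":0,"grip":-1},
    {"tx":0,"ty":0,"tz":0.008,"ax":0,"ay":0,"az":0,"grip":-1},
    {"tx":0,"ty":0,"tz":0.006,"ax":0,"ay":0,"az":0,"grip":-1},
    {"tx":0,"ty":0,"tz":0.002,"ax":0,"ay":0,"az":0,"grip":-1},
    {"tx":0,"ty":0,"tz":0,"ax":0,"ay":0,"az":0,"grip":-1},
  ],
)

```text
time: 26.58
eef_pos: [0.4607, 0.0256, 0.1094]
orientation: [0.748, 0.663, 0.0, 0.0]
contact_force: [-1.2, -0.3, 4.6]
grip_width: 0.173
```

Call:
step_arm(
  motion=[
    {"tx":0,"ty":0,"tz":-0.001,"ax":0,"ay":0,"az":0,"grip":0.3},
    {"tx":0,"ty":0,"tz":0,"ax":0,"ay":0,"az":0,"grip":0.3},
    {"tx":0,"ty":0,"tz":0,"ax":0,"ay":0,"az":0,"grip":0.3},
    {"tx":0,"ty":0,"tz":-0.05,"ax":0,"ay":0,"az":0,"grip":0.3},
    {"tx":0,"ty":0,"tz":-0.1,"ax":0,"ay":0,"az":0,"grip":0.3},
    {"tx":0,"ty":0,"tz":-0.04,"ax":0,"ay":0,"az":0,"grip":0.3},
    {"tx":0,"ty":0,"tz":0,"ax":0,"ay":0,"az":0,"grip":-1},
    {"tx":0,"ty":0,"tz":0,"ax":0,"ay":0,"az":0,"grip":-1},
    {"tx":0,"ty":0,"tz":0,"ax":0,"ay":0,"az":0,"grip":-1},
    {"tx":0,"ty":0,"tz":0,"ax":0,"ay":0,"az":0,"grip":-1},
    {"tx":0,"ty":0,"tz":0,"ax":0,"ay":0,"az":0,"grip":-1},
  ],
)

```text
time: 27.95
eef_pos: [0.4605, 0.0256, 0.1661]
orientation: [0.748, 0.663, -0.0, -0.0]
contact_force: [-0.1, -0.0, -0.3]
grip_width: -0.0
```

```bash
python3 look.py w_pl6;  python3 -c "
from h import *
plan([.4607,.0254,.125],-.1207)"
```

```text
27.95 [0.4605 0.0256 0.1661] F [-0.1 -0.  -0.3]
t 28.0 pos [0.4605 0.0256 0.1661] yaw -0.1205 F [ 0.6  0.3 -0.2] grip -0.005 tilt [ 0.     -0.0003]
az total 0.0 shift tool [-0.0008  0.0007  0.1371] max rows 0.6853648970782956
```

View pics/w_pl6.png

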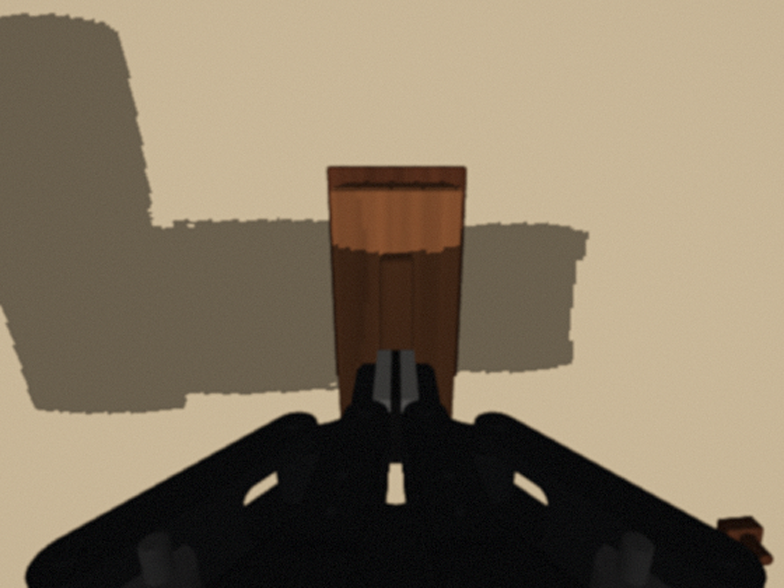

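The lid is square on the stack. Pressing on the handle.

Call:
step_arm(
  motion=[
    {"tx":0,"ty":0,"tz":0.07,"ax":0,"ay":0,"az":0,"grip":-1},
    {"tx":0,"ty":0,"tz":0.04,"ax":0,"ay":0,"az":0,"grip":-1},
    {"tx":0,"ty":0,"tz":0.017,"ax":0,"ay":0,"az":0,"grip":-1},
    {"tx":0,"ty":0,"tz":0.007,"ax":0,"ay":0,"az":0,"grip":-1},
    {"tx":0,"ty":0,"tz":0.005,"ax":0,"ay":0,"az":0,"grip":-1},
    {"tx":0,"ty":0,"tz":0,"ax":0,"ay":0,"az":0,"grip":-1},
    {"tx":0,"ty":0,"tz":0,"ax":0,"ay":0,"az":0,"grip":-1},
  ],
)

```text
time: 28.88
eef_pos: [0.4609, 0.0256, 0.1251]
orientation: [0.748, 0.663, 0.0, 0.0]
contact_force: [-1.6, 0.5, 5.5]
grip_width: 0.001
```

Call:
step_arm(
  motion=[
    {"tx":0,"ty":0,"tz":0.002,"ax":0,"ay":0,"az":0,"grip":-1},
    {"tx":0,"ty":0,"tz":0,"ax":0,"ay":0,"az":0,"grip":-1},
    {"tx":0,"ty":0,"tz":0,"ax":0,"ay":0,"az":0,"grip":-1},
  ],
)

```text
time: 29.25
eef_pos: [0.4609, 0.0256, 0.125]
orientation: [0.748, 0.663, 0.0, 0.0]
contact_force: [-4.6, 0.5, 15.0]
grip_width: 0.001
```

Call:
step_arm(
  motion=[
    {"tx":0,"ty":0,"tz":-0.05,"ax":0,"ay":0,"az":0,"grip":-1},
    {"tx":0,"ty":0,"tz":-0.15,"ax":0,"ay":0,"az":0,"grip":-1},
    {"tx":0,"ty":0,"tz":-0.18,"ax":0,"ay":0,"az":0,"grip":-1},
    {"tx":0,"ty":0,"tz":-0.18,"ax":0,"ay":0,"az":0,"grip":-1},
    {"tx":-0.12,"ty":-0.12,"tz":0,"ax":0,"ay":0,"az":0,"grip":-1},
    {"tx":-0.12,"ty":-0.12,"tz":0,"ax":0,"ay":0,"az":0,"grip":-1},
    {"tx":0,"ty":0,"tz":0,"ax":0,"ay":0,"az":0,"grip":-1},
    {"tx":0,"ty":0,"tz":0,"ax":0,"ay":0,"az":0,"grip":-1},
  ],
)

```text
time: 30.25
eef_pos: [0.381, -0.0373, 0.2923]
orientation: [0.749, 0.663, 0.0, 0.0]
contact_force: [-0.3, 0.3, 0.9]
grip_width: -0.002
```

```bash
python3 - <<'E'
from h import *
from workcell import imaging
f=imaging.grab_frame('scene');save('s_end',f['color'][...,::-1],1.4)
save('s_endz',f['color'][165:275,240:360,::-1],5)
E
```

```text
(no output)
```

View pics/s_end.png

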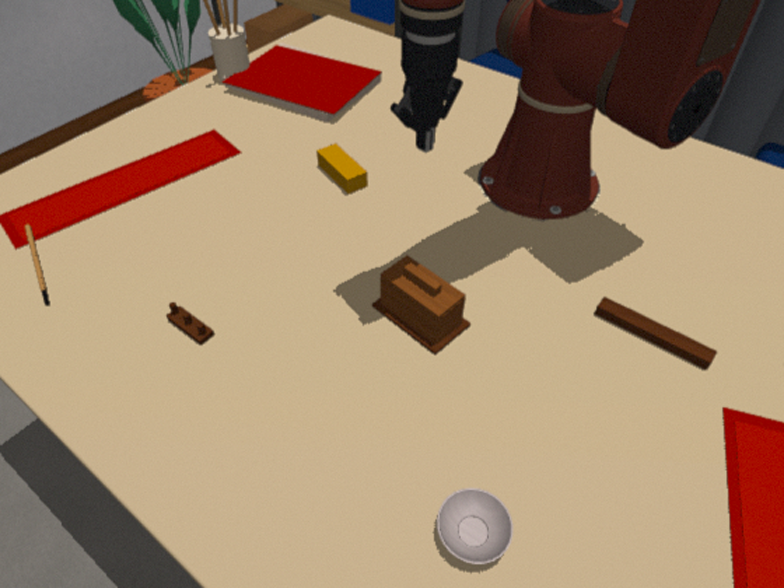

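View pics/s_endz.png

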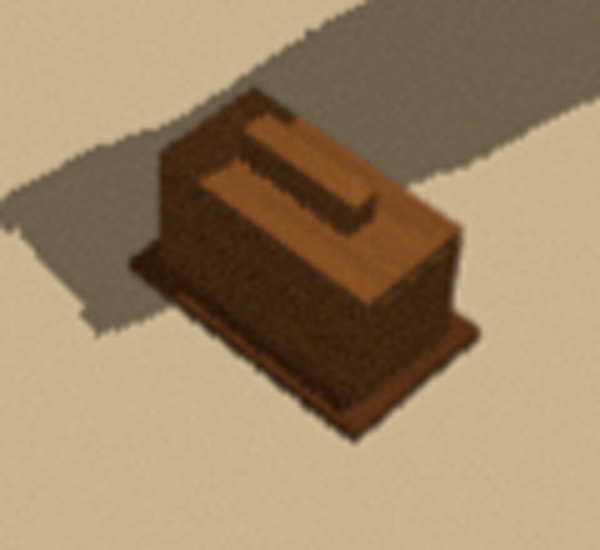

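The box stands closed and square on its foot (around (422,300) in the view), with the other things where they were and the arm clear. Handing in.

```bash
python3 -c "
from workcell import job
print(job.job_done())"
```

```text
the job is handed in; nothing more can be done
None
```

The box is together on its foot and handed in at about 30 s: deep tray, then shallow tray, then lid. I set each piece down, let go of it, and pressed it from above before adding the next.

| Piece | Press force | TCP height at the press | Height expected if flat |
|---|---|---|---|
| Deep tray | 19 N | 49.0 mm | 49 mm |
| Shallow tray | 8 N, then 18 N | 84.0 mm | 84 mm |
| Lid (on the handle) | 5.5 N, then 15 N | 125.0 mm | 125 mm |

The highest contact force I read was 21.5 N, when the deep tray reached the foot. The last scene picture shows the stack square and closed, the dish, paperweight, carton and brush rest apparently where they were, and the arm well clear.

Two things did not go as planned:
- **Camera disagreement:** the scene and wrist cameras differed by about 4 mm in y. I worked from the wrist views alone, where that error cancels, and the fits bore this out.
- **Refused moves:** the first two move calls were refused because their rows left out some of the numbers. The arm did not move.

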